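# Hang a coated plate on the drying rail with a self-closing clip

## Task

Squeeze the self-closing hanger clip open by its two finger plates, take it off its stand, set its jaws over the middle of the top edge of the plate leaning in the wooden rack, and let go so that the spring grips the plate just below its rolled rim. Then take the clip by its stem, lift the plate out of the rack, lift the clip's hook over the front lip of the drying rail and lower it until the hook tip sits on the floor of the channel behind the lip, on the free part of the rail beside the plate that hangs there already. Never touch the coated plate with the gripper, and leave the tin, the jar and the white brick where they are.

Things in the scene. Friction and masses are not known exactly. Their poses are not given: they have to be found in the camera images.
- clip: Self-closing steel hanger clip, 142 mm tall, 0.11 kg, at the start clamped upright on the stand. Origin midway between the jaws' lower ends; +z up the stem, away from the jaws; y the line along which jaws and finger plates move; +x the way the hook points. Jaws at x=0: 22 mm wide, z 0 to 14. A cross piece (x -48 to 8, y +-13, z 35 to 45) joins them to the stem and hook above.
- jaw_left (a joint): Angle of the left jaw arm (the right one is geared to it), rad: 0 when the jaws are 6 mm apart, as on the strip or the plate; -0.06 almost shut; 0.20 squeezed open onto a hard stop, jaws then about 19 mm apart. Let go, the jaws close with about 10 N.
- clip_grip (a point): Point midway between the two dark wood finger plates (clip x=-38, z=98 mm), one on each side of the stem, 22 mm wide in x, z 83 to 113, flared: 40 mm over their outsides at the lower end, 52 at the top. Squeezed along y (6 N at first, 10 N at the stop) they come to about 23 mm over parallel outsides, and the jaws open. The stem's top rises 29 mm above them.
- clip_stem (a point): Point in the bare top of the stem (clip x=-38, z=130 mm): a rigid flat bar 20 mm wide (x), 12 mm thick (y), free above the finger plates from z 115 to 142; hold the clip here to carry it without opening the jaws. The stem runs down to z=35.
- clip_tip (a point): Centre of the lower end of the hook's down-turned tip (clip x=-7, z=82 mm). The tip is 14 mm (x) by 26 mm (y); the hook arm, 10 mm thick, above it, z 100 to 110, runs from the stem; 14 mm free between stem and tip. The rail enters between hook and cross piece.
- stand: Fixed wooden block 70 x 60 x 44 mm with an upright steel strip 30 mm wide (x), 6 mm thick (y), reaching z=58 mm. Origin on the table. The jaws bite the top 12 mm of the strip; the clip's axes are parallel to the stand's.
- plate: Loose flat metal plate with a coated square and a round spot on its faces, 80 mm wide (x), 6 mm thick (y), 100 mm high (z), about 0.13 kg. Origin: middle of its lower edge; +z up the plate. Along its top edge runs a rolled rim 10 mm thick (y) and 6 mm high, under which the jaws are to close. It leans 32 degrees from upright in the rack, its top edge level.
- plate_top (a point): Middle of the plate's top edge (top of the rolled rim). It should come to lie 21 to 33 mm above the clip's origin: jaws wholly below the rim, rim below the cross piece.
- rack: Fixed wooden rack, base 120 x 120 mm, with a slot leaning 32 degrees from upright towards the rack's +y. The slot takes the plate's lowest 22 mm with 2 mm play; a back board supports the lower 60 mm of its underside, so that the upper 40 mm stand free. The plate comes out along its own +z. Origin on the table; x along the plate's edge.
- rail: Fixed drying rail: steel channel 300 mm long (y) on two posts, open upwards. Origin on the table under the middle of the front lip. Floor 225 mm above the table, 5 mm thick. Front lip: x=0, 5 mm thick, 12 mm above the floor, on the side where the clip's stem hangs (-x, the robot's side). Back wall: x=28 to 30, 8 mm high. A fixed clip and plate hang at y=+100; free from y=-135 to +45.
- rail_place (a point): Point on the channel floor in the free part (rail x=14, y=-45, z=225 mm): a good place for the hook tip, clip upright, its +x along the rail's +x; the lip then has 4.5 mm to the tip and to the stem (whose centre is at rail x=-17).
- tin: Open steel tin, 84 mm wide, 110 mm tall. Origin under its centre. Leave it.
- jar: Amber glass jar, 64 mm wide, 85 mm tall. Origin under its centre. Leave it.
- firebrick: White brick 200 x 100 x 50 mm. Origin under its centre. Leave it.
There are look-alikes about, which are no part of the job. What is shaped like the clip but purple is not meant.

How it is judged:
By the outcome, as a careful person would: the job done as asked, in the order asked, and still so for the second after the job is handed in, with the robot touching nothing.
It also fails if it takes over 56 s, if anything falls off the work surface, if the arm or the gripper's body presses on something with over 40 N, if the wrist force passes 120 N, or if a joint passes its speed limit or range.

## Robot

A 7-joint arm with a two-finger parallel gripper is mounted at the origin on the work surface. World frame = base frame: x ahead of the robot, y to its left, z up, the work surface at z = 0. Lengths are in m, angles in rad, forces in N, time in s.
With the tool pointing down it reaches from about 0.425 to 0.875 m from the base axis. Payload 9.9 kg.
Tool frame: the origin (TCP) lies on the centre line of the jaws, within the pads' length; the fingertips stand 22 mm ahead of it and the grasp point (between the pads) lies 3 mm ahead of it; z points along the fingers, x is the direction in which the jaws open and shut, and the axes are right-handed (so a half turn about z gives the same grasp; the last joint's range is limited). The gripper opens to 85 mm and grips with 20 to 120 N. Pads are 22 mm wide; open, the fingers measure 114 mm over their backs; the gripper's body (76 mm by 85 mm) begins 54 mm behind the grasp point. The pads swing forward as they close: fully open they stand 13 mm farther back than shut.
Start: joints at [1.155, 0.576, 0.025, 1.437, -0.015, 1.129, -0.057], TCP at [0.22, -0.638, 0.253] pointing down, gripper open.
Joint ranges: [-2.76, 2.76], [-0.34, 2.15], [-1.52, 1.57], [0.19, 2.46], [-1.09, 4.23], [0.17, 1.99], [-2.82, 2.82]. Speed limits (rad/s): [2.22, 2.22, 3.01, 3.01, 3.14, 3.14, 3.14].

## Interface

Orientations are given as [roll, pitch, yaw] about the fixed x, y, z axes, in that order (R = Rz(yaw) Ry(pitch) Rx(roll)).
In Python, from cell import manip gives the robot as it stands.
- The arm moves only by the tool send_rows, never from a script. Its argument "motion" is a list of rows, each an object of numbers: "tx", "ty", "tz": the shift along the tool's x, y, z in cm; "wx", "wy", "wz": the turn, a rotation vector about the tool's x, y, z in rad; "claw": the opening, from 0 (shut) to 1 (fully open). In form: [{"tx": .., "ty": .., "tz": .., "wx": .., "wy": .., "wz": .., "claw": ..}, ...]. A call has 1 to 8 rows; each row shifts and turns the commanded pose from where the row before left it, along the tool's axes as they then stand; what a row does not reach is not made up. A row lasts 1/12 s, in which the tool goes at most 41.7 mm and 7.16 degrees, less where a joint would pass 70% of its speed; a pose out of reach is approached as far as the arm can. A call with a gripper value outside its range is refused whole. The fingers move at their own pace and stop on an object; "grip_force" is the grip in N (left out, the last holds). Time passes only in rows, so rows that do not move let the fingers close. It gives the time, the measured TCP pose, the force and the opening at its end, in the units of the state.
- manip.get_obs(): the state, without advancing time (a new reading comes with each control period).
- manip.camera(name): name is "scene" or "top" or "wrist"; returns a dict with "image" (420x560x3 uint8, red, green, blue), "K" (3x3 intrinsics, pixels), "k1" (the pictures are not rectified: a ray, as slopes to the right and down, at radius r is drawn at 1 + k1 r^2 times it, then the intrinsics apply), "eye" and "orientation" of the camera in the world; the wrist camera has in their place "hand_eye" (4x4, takes a point from camera to tool coordinates, whose origin is the TCP and whose axes are the tool frame's). Camera axes: x right, y down, z forward; pixel columns grow to the right and rows downward; lengths in m; the calibration is good to about 2 mm. A picture is of the moment at which its call begins: read the wrist's pose just before it. There is no depth.
- manip.close_job(): hands the job in, once; it reports no verdict.
The state is a dict: "time": time; "joint_pos": joint angles; "dq": joint speeds; "joint_torque": joint torques, N m; "tool_pos": TCP position; "eef_rot": TCP orientation; "wrist_force": force on the tool from outside, world axes, zero at the start; "wrist_torque": the same for the moment, N m; "width": finger opening in m.
Only numpy, scipy, OpenCV 4.12 (cv2) and the standard library are available. Lean on these libraries where they do the work, as an engineer would, in place of code of your own. Each camera call takes 0.05 s, during which the arm holds its last target.

## Working session

There is one attempt and no reset: what is moved stays moved. The work goes in short steps, Python scripts to look and compute and a tool call to move; the robot and the scene stay as the last step left them, time stands still between calls to the robot, and variables do not carry over. Pictures are saved under pics/ and viewed, and the job is handed in when it is done.

Besides the shell and the picture viewer there is one more tool, called after ">>>" as name(argument=value, ...) on one line, values as JSON. send_rows: Moves the arm, as the interface text tells. Its arguments: {"type":"object","properties":{"motion":{"type":"array"},"grip_force":{"type":"number"}},"required":["motion"]}

```bash
ls; mkdir -p pics; python3 - <<'E'
from cell import manip
import cv2, json
o=manip.get_obs(); print(o)
for n in ("scene","top","wrist"):
    c=manip.camera(n); cv2.imwrite(f"pics/{n}0.png",c["image"][:,:,::-1])
    print(n,{k:v for k,v in c.items() if k!="image"})
E
```

```text
pics
{'time': 0.0, 'joint_pos': array([ 1.15519257,  0.57653581,  0.02482658,  1.43793086, -0.01496097,
        1.12900686, -0.05652455]), 'dq': array([ 7.52474964e-04,  1.86292963e-05, -2.22798608e-03,  5.29405749e-04,
       -2.03109367e-03, -6.83788412e-04,  4.14254098e-04]), 'joint_torque': array([ 4.78790462e-04, -7.65769315e+01,  2.25051910e+00, -2.85962141e+01,
        1.52510247e-02,  1.28650907e-02,  4.91849198e-05]), 'tool_pos': array([ 0.21974463, -0.63777434,  0.2524317 ]), 'eef_rot': array([ 3.14147785e+00,  1.69274658e-03, -1.23895202e+00]), 'wrist_force': array([-0.10093041, -0.5314032 , -0.65304247]), 'wrist_torque': array([0.00054673, 0.01376295, 0.04178344]), 'width': 0.08571867206684344}
scene {'K': array([[419.32763801,   0.        , 281.41778354],
       [  0.        , 419.32763801, 207.93175585],
       [  0.        ,   0.        ,   1.        ]]), 'k1': -0.12592609569483088, 'eye': array([0.88801494, 0.52763017, 0.74132055]), 'orientation': array([-2.29681211, -0.01947087,  2.62718594])}
top {'K': array([[396.607905  ,   0.        , 281.72639924],
       [  0.        , 396.607905  , 210.87702624],
       [  0.        ,   0.        ,   1.        ]]), 'k1': -0.04248187120001924, 'eye': array([ 0.49764997, -0.04333608,  1.20191485]), 'orientation': array([-3.07899883, -0.00480791, -1.59447291])}
wrist {'K': array([[321.05979801,   0.        , 283.45226875],
       [  0.        , 321.05979801, 207.19834547],
       [  0.        ,   0.        ,   1.        ]]), 'k1': -0.009321721643745782, 'hand_eye': array([[ 9.99997849e-01,  3.77686756e-04,  2.03935062e-03,
        -3.47509825e-04],
       [-9.88653326e-04,  9.51182046e-01,  3.08628801e-01,
        -7.94502645e-02],
       [-1.82322869e-03, -3.08630154e-01,  9.51180374e-01,
        -1.21517490e-01],
       [ 0.00000000e+00,  0.00000000e+00,  0.00000000e+00,
         1.00000000e+00]])}
```

View pics/scene0.png

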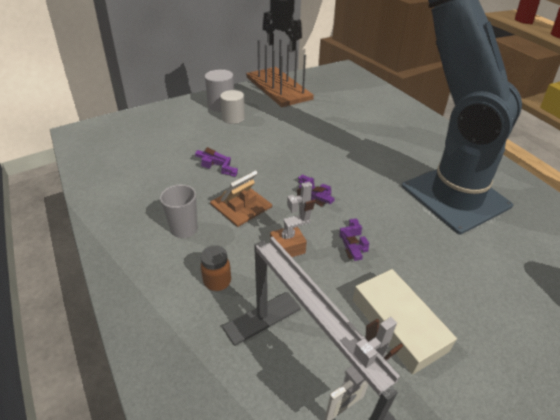

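View pics/top0.png

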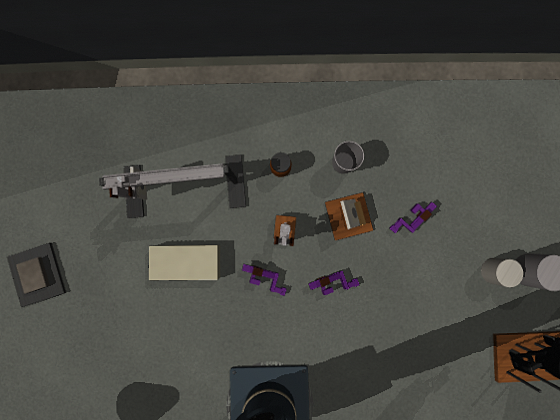

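View pics/wrist0.png

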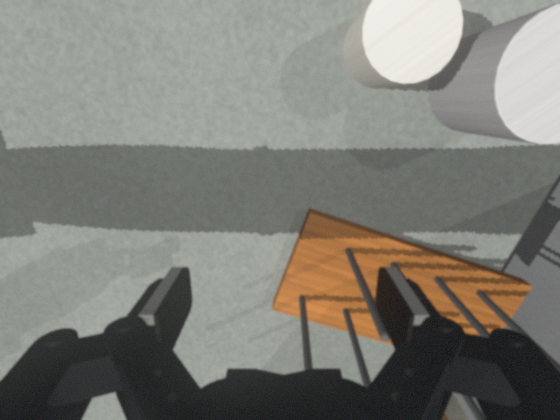

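```bash
cat > h.py <<'E'
import numpy as np, cv2
from scipy.spatial.transform import Rotation as R
from cell import manip
def rot(e): return R.from_euler('xyz',e).as_matrix()
def pose():
    o=manip.get_obs(); return rot(o['eef_rot']),np.array(o['tool_pos']),o
class Cam:
    def __init__(s,name):
        Rt,p,o=pose(); c=manip.camera(name); s.img=c['image'][:,:,::-1].copy(); s.K=c['K']; s.k1=c['k1']
        if name=='wrist':
            H=c['hand_eye']; s.R=Rt@H[:3,:3]; s.t=Rt@H[:3,3]+p
        else: s.R=rot(c['orientation']); s.t=np.array(c['eye'])
    def save(s,f): 
        import pickle; pickle.dump((s.img,s.K,s.k1,s.R,s.t),open(f,'wb'))
    @staticmethod
    def load(f):
        import pickle; s=Cam.__new__(Cam); s.img,s.K,s.k1,s.R,s.t=pickle.load(open(f,'rb')); return s
    def proj(s,P):
        q=(np.atleast_2d(P)-s.t)@s.R; uv=q[:,:2]/q[:,2:]; r2=(uv**2).sum(1,keepdims=True); uv=uv*(1+s.k1*r2)
        return uv*[s.K[0,0],s.K[1,1]]+s.K[:2,2]
    def ray(s,px):
        d=cv2.undistortPoints(np.array([[px]],float),s.K,np.array([s.k1,0,0,0.]))[0,0]
        return s.t,s.R@np.array([d[0],d[1],1])
    def atz(s,px,z):
        t,d=s.ray(px); return t+d*(z-t[2])/d[2]
    def crop(s,f,x0,y0,x1,y1,k):
        im=cv2.resize(s.img[y0:y1,x0:x1],None,fx=k,fy=k,interpolation=cv2.INTER_CUBIC); 
        for x in range((x0//10+1)*10,x1,10):
            cv2.line(im,((x-x0)*k,0),((x-x0)*k,6 if x%50 else 14),(0,255,255),1); 
            if x%20==0: cv2.putText(im,str(x),((x-x0)*k-8,22),0,.35,(0,255,255),1)
        for y in range((y0//10+1)*10,y1,10):
            cv2.line(im,(0,(y-y0)*k),(6,(y-y0)*k),(0,255,255),1)
            if y%20==0: cv2.putText(im,str(y),(8,(y-y0)*k+4),0,.35,(0,255,255),1)
        cv2.imwrite(f,im)
E
python3 - <<'E'
from h import *
for n in('scene','top'):
    c=Cam(n); c.save(n+'0.pkl')
    if n=='scene':
        c.crop('pics/s_a.png',190,150,350,265,5)
        c.crop('pics/s_b.png',215,235,415,420,4); print(c.atz((438,190),0))
    else:
        c.crop('pics/t_a.png',230,180,390,290,5); c.crop('pics/t_b.png',90,140,250,220,5)
        for q in((285,230),(350,215),(180,175),(270,400)): print(c.atz(q,0.04))
E
```

```text
[ 0.02758143 -0.04641393  0.        ]
[ 0.51403129 -0.05889657  0.04      ]
[ 0.55349038 -0.25100616  0.04      ]
[0.68365336 0.24765378 0.04      ]
[ 0.02600037 -0.00400275  0.04      ]
```

View pics/s_a.png

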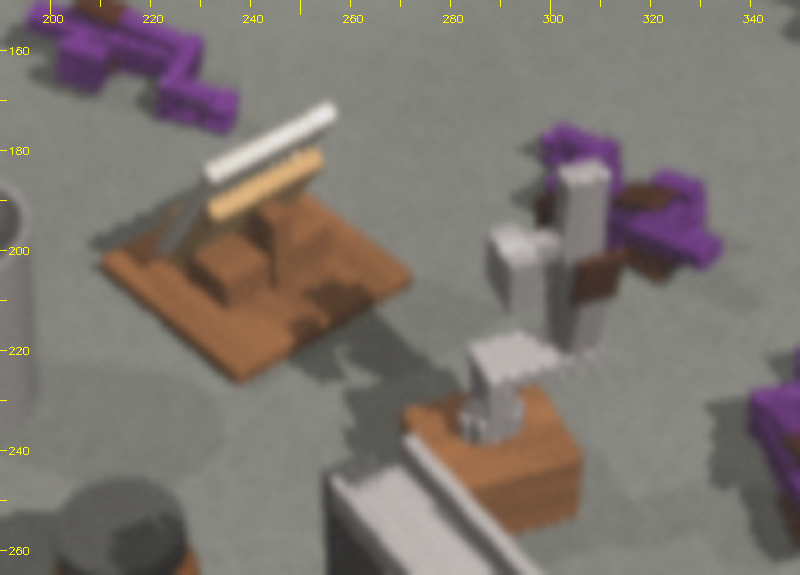

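View pics/t_a.png

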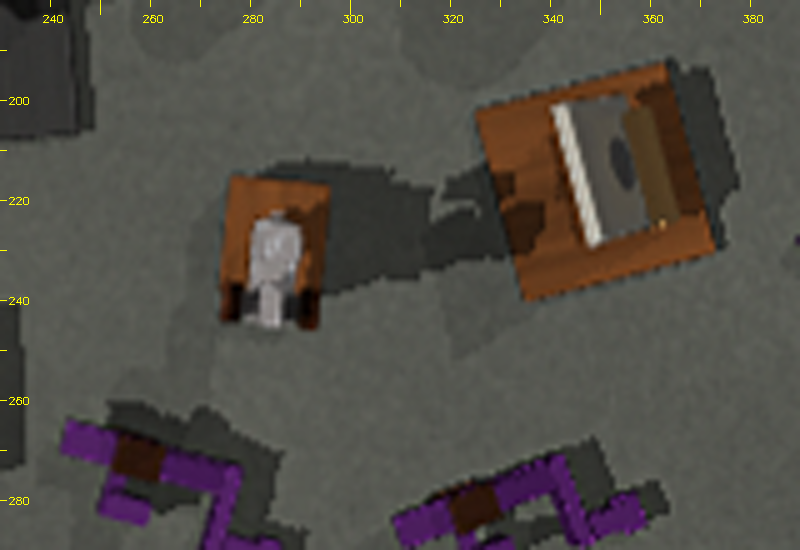

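View pics/s_b.png

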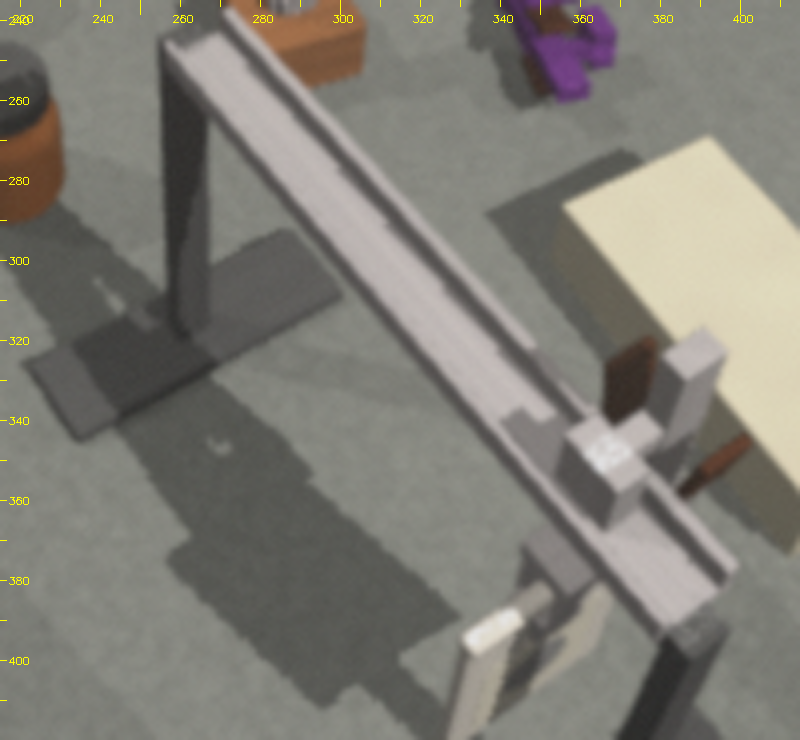

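View pics/t_b.png

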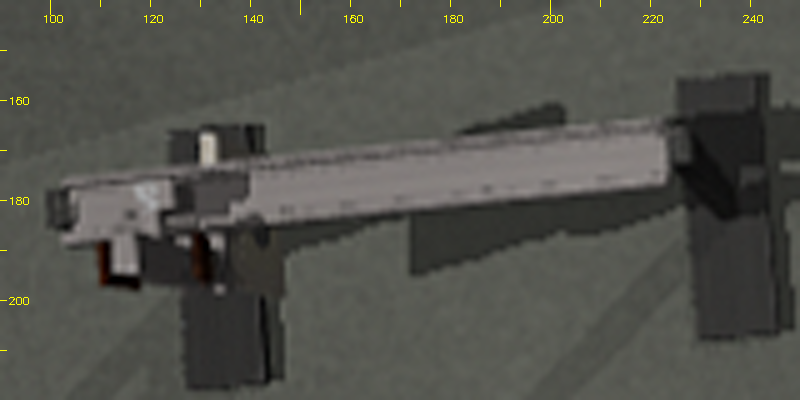

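```bash
cat >> h.py <<'E'
def tri(obs):
    A=np.zeros((3,3));b=np.zeros(3)
    for c,px in obs:
        t,d=c.ray(px); d=d/np.linalg.norm(d); M=np.eye(3)-np.outer(d,d); A+=M;b+=M@t
    X=np.linalg.solve(A,b); return X,[np.round(c.proj(X)[0]-px,1) for c,px in obs]
E
python3 - <<'E'
from h import *
s=Cam.load('scene0.pkl');t=Cam.load('top0.pkl')
for n,a,b in (('rim far',(232,184),(341.5,201.5)),('rim near',(256,171.5),(349,229)),('stemtop',(307,184),(284.5,243.5)),
  ('rail R end lip',(272,238),(222,176)),('rail back R',(256,246),(222,164))):
    print(n,tri([(s,a),(t,b)]))
for p in((276.5,215),(296,217),(274,243.5),(293.5,246)): print('stand',t.atz(p,.044))
for p in((325,202),(364,192.5),(334.5,240),(373,230)): print('rack',t.atz(p,.012))
for p in((102,188),(222,176)): print('lip',t.atz(p,.237))
E
```

```text
rim far (array([ 0.58911749, -0.21672946,  0.11047985]), [array([0.5, 0.1]), array([ 0.2, -0.4])])
rim near (array([ 0.51345696, -0.23572299,  0.1089668 ]), [array([0.9, 0.1]), array([ 0.4, -0.7])])
stemtop (array([ 0.47944291, -0.05622883,  0.18160383]), [array([1.1, 0.1]), array([ 0.5, -0.8])])
rail R end lip (array([0.64871249, 0.09472962, 0.23408305]), [array([0.8, 0.1]), array([ 0.3, -0.5])])
rail back R (array([0.67924305, 0.09497996, 0.23009442]), [array([0.8, 0.1]), array([ 0.3, -0.5])])
stand [ 0.55835613 -0.03505987  0.044     ]
stand [ 0.55116792 -0.09190863  0.044     ]
stand [ 0.4754752  -0.02588228  0.044     ]
stand [ 0.46686829 -0.08245471  0.044     ]
rack [ 0.59582153 -0.18182889  0.012     ]
rack [ 0.62191999 -0.30085152  0.012     ]
rack [ 0.48094127 -0.20688361  0.012     ]
rack [ 0.50804818 -0.32388994  0.012     ]
lip [0.62480129 0.39189535 0.237     ]
lip [0.64710899 0.09501392 0.237     ]
```

```bash
cat >> h.py <<'E'
import sys, math
def plan(p1,R1,n=None,maxd=3.5,maxa=0.11,start=None):
    """print rows from current pose to target pose (uniform straight line and slerp)"""
    R0,p0,o=pose()
    if start is not None: p0,R0=start
    w=R.from_matrix(R0.T@R1).as_rotvec(); d=(p1-p0)*100
    k=max(1,math.ceil(np.linalg.norm(d)/maxd),math.ceil(np.linalg.norm(w)/maxa))
    n=n or k
    Rc=R0; dw=R.from_rotvec(w/n).as_matrix(); 
    print(n,'rows, each')
    rows=[]
    for i in range(n):
        r=np.round(Rc.T@(d/n),2); rows.append((list(map(float,r)),list(map(float,np.round(w/n,4))))); Rc=Rc@dw
    for i,r in enumerate(rows): print(i+1,r[0],r[1])
def Rdown(yaw): return rot([math.pi,0,yaw])
def st():
    Rt,p,o=pose(); print('t',round(o['time'],2),'p',np.round(p,4),'rpy',np.round(o['eef_rot'],4),'q',np.round(o['joint_pos'],2),'F',np.round(o['wrist_force'],1),'w',round(o['width'],4))
E
python3 - <<'E'
from h import *
plan(np.array([.5,-.19,.35]),Rdown(-1.57-.0))
E
```

```text
16 rows, each
1 [-2.08, -2.57, -0.61] [0.0, 0.0, 0.0207]
2 [-2.13, -2.52, -0.61] [0.0, 0.0, 0.0207]
3 [-2.18, -2.48, -0.61] [0.0, 0.0, 0.0207]
4 [-2.23, -2.43, -0.61] [0.0, 0.0, 0.0207]
5 [-2.28, -2.39, -0.61] [0.0, 0.0, 0.0207]
6 [-2.33, -2.34, -0.61] [0.0, 0.0, 0.0207]
7 [-2.38, -2.29, -0.61] [0.0, 0.0, 0.0207]
8 [-2.43, -2.24, -0.61] [0.0, 0.0, 0.0207]
9 [-2.47, -2.19, -0.61] [0.0, 0.0, 0.0207]
10 [-2.52, -2.14, -0.61] [0.0, 0.0, 0.0207]
11 [-2.56, -2.09, -0.61] [0.0, 0.0, 0.0207]
12 [-2.6, -2.03, -0.61] [0.0, 0.0, 0.0207]
13 [-2.64, -1.98, -0.61] [0.0, 0.0, 0.0207]
14 [-2.68, -1.92, -0.61] [0.0, 0.0, 0.0207]
15 [-2.72, -1.87, -0.61] [0.0, 0.0, 0.0207]
16 [-2.76, -1.81, -0.61] [0.0, 0.0, 0.0207]
```

>>> send_rows(motion=[{"tz":-4},{"tz":-4},{"tx":-2.1,"ty":-2.6,"wz":0.02},{"tx":-2.1,"ty":-2.5,"wz":0.02},{"tx":-2.2,"ty":-2.5,"wz":0.02},{"tx":-2.2,"ty":-2.4,"wz":0.02},{"tx":-2.3,"ty":-2.4,"wz":0.02},{"tx":-2.3,"ty":-2.3,"wz":0.02}])

```text
invalid input at $.motion[0]: expected keys tx, ty, tz, wx, wy, wz, claw
```

>>> send_rows(motion=[{"tx":-2.4,"ty":-2.3,"wz":0.02},{"tx":-2.4,"ty":-2.2,"wz":0.02},{"tx":-2.5,"ty":-2.2,"wz":0.02},{"tx":-2.5,"ty":-2.1,"wz":0.02},{"tx":-2.6,"ty":-2.1,"wz":0.02},{"tx":-2.6,"ty":-2.0,"wz":0.02},{"tx":-2.6,"ty":-2.0,"wz":0.02},{"tx":-2.7,"ty":-1.9,"wz":0.02}])

```text
invalid input at $.motion[0]: expected keys tx, ty, tz, wx, wy, wz, claw
```

>>> send_rows(motion=[{"tx":-2.7,"ty":-1.9,"wz":0.02},{"tx":-2.7,"ty":-1.8,"wz":0.02},{"tx":0},{"tx":0}])

```text
invalid input at $.motion[0]: expected keys tx, ty, tz, wx, wy, wz, claw
```

```bash
python3 - <<'E'
from h import *
st(); c=Cam('wrist'); c.save('w1.pkl'); cv2.imwrite('pics/w1.png',c.img)
E
```

```text
t 0.25 p [ 0.2198 -0.638   0.2529] rpy [ 3.1415e+00  8.0000e-04 -1.2390e+00] q [ 1.16  0.58  0.02  1.44 -0.01  1.13 -0.06] F [ 0.1  0.1 -0.3] w 0.0856
```

View pics/w1.png

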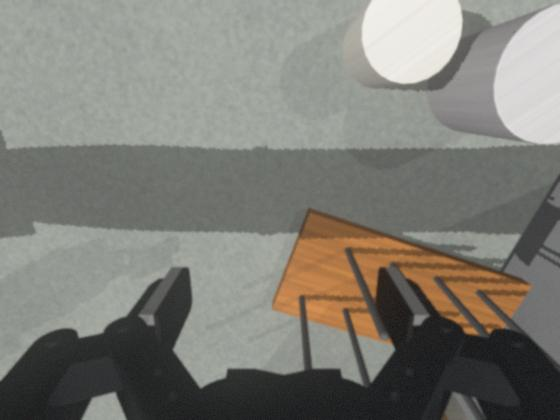

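All seven keys are required.

>>> send_rows(motion=[{"tx":0,"ty":0,"tz":-4,"wx":0,"wy":0,"wz":0,"claw":1},{"tx":0,"ty":0,"tz":-4,"wx":0,"wy":0,"wz":0,"claw":1},{"tx":-2.1,"ty":-2.6,"tz":-0.2,"wx":0,"wy":0,"wz":0.02,"claw":1},{"tx":-2.1,"ty":-2.5,"tz":-0.2,"wx":0,"wy":0,"wz":0.02,"claw":1},{"tx":-2.2,"ty":-2.5,"tz":-0.2,"wx":0,"wy":0,"wz":0.02,"claw":1},{"tx":-2.2,"ty":-2.4,"tz":-0.2,"wx":0,"wy":0,"wz":0.02,"claw":1},{"tx":-2.3,"ty":-2.4,"tz":-0.2,"wx":0,"wy":0,"wz":0.02,"claw":1},{"tx":-2.3,"ty":-2.3,"tz":-0.2,"wx":0,"wy":0,"wz":0.02,"claw":1}], grip_force=40)

```text
time: 0.97
tool_pos: [0.3251, -0.4688, 0.3455]
eef_rot: [-3.141, -0.0, -1.36]
wrist_force: [1.1, -0.2, 0.5]
width: 0.0854
```

>>> send_rows(motion=[{"tx":-2.4,"ty":-2.3,"tz":-0.1,"wx":0,"wy":0,"wz":0.02,"claw":1},{"tx":-2.4,"ty":-2.2,"tz":-0.1,"wx":0,"wy":0,"wz":0.02,"claw":1},{"tx":-2.5,"ty":-2.2,"tz":-0.1,"wx":0,"wy":0,"wz":0.02,"claw":1},{"tx":-2.5,"ty":-2.1,"tz":-0.1,"wx":0,"wy":0,"wz":0.02,"claw":1},{"tx":-2.6,"ty":-2.1,"tz":-0.1,"wx":0,"wy":0,"wz":0.02,"claw":1},{"tx":-2.6,"ty":-2.0,"tz":-0.1,"wx":0,"wy":0,"wz":0.02,"claw":1},{"tx":-2.6,"ty":-2.0,"tz":-0.1,"wx":0,"wy":0,"wz":0.02,"claw":1},{"tx":-2.7,"ty":-1.9,"tz":-0.1,"wx":0,"wy":0,"wz":0.02,"claw":1}])

```text
time: 1.63
tool_pos: [0.4627, -0.244, 0.3535]
eef_rot: [-3.141, -0.0, -1.52]
wrist_force: [0.9, -0.3, -0.4]
width: 0.0858
```

>>> send_rows(motion=[{"tx":-2.7,"ty":-1.9,"tz":0,"wx":0,"wy":0,"wz":0.02,"claw":1},{"tx":-2.7,"ty":-1.8,"tz":0,"wx":0,"wy":0,"wz":0.02,"claw":1},{"tx":0,"ty":0,"tz":0,"wx":0,"wy":0,"wz":0,"claw":1},{"tx":0,"ty":0,"tz":0,"wx":0,"wy":0,"wz":0,"claw":1},{"tx":0,"ty":0,"tz":0,"wx":0,"wy":0,"wz":0,"claw":1}])

```text
time: 2.05
tool_pos: [0.4966, -0.1903, 0.3533]
eef_rot: [3.141, -0.0, -1.559]
wrist_force: [-0.6, -1.1, 0.5]
width: 0.0853
```

```bash
python3 - <<'E'
from h import *
st(); c=Cam('wrist'); c.save('w1.pkl'); cv2.imwrite('pics/w1.png',c.img)
E
```

```text
t 2.05 p [ 0.4966 -0.1903  0.3533] rpy [ 3.1412e+00 -5.0000e-04 -1.5587e+00] q [ 0.33  0.28 -0.07  1.65  0.02  1.21 -1.31] F [-0.6 -1.1  0.5] w 0.0853
```

View pics/w1.png

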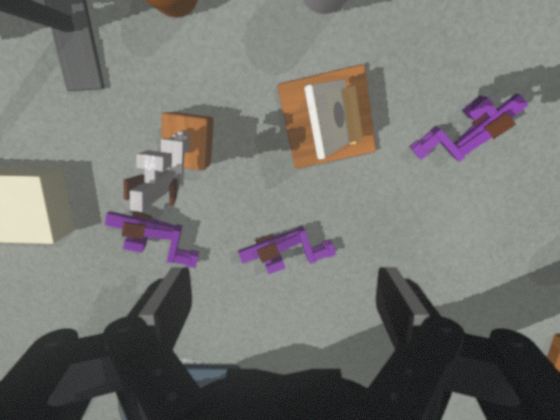

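```bash
python3 - <<'E'
from h import *
c=Cam.load('w1.pkl'); c.crop('pics/w1a.png',100,100,230,225,6); c.crop('pics/w1b.png',270,60,385,170,6)
E
```

```text
(no output)
```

View pics/w1a.png

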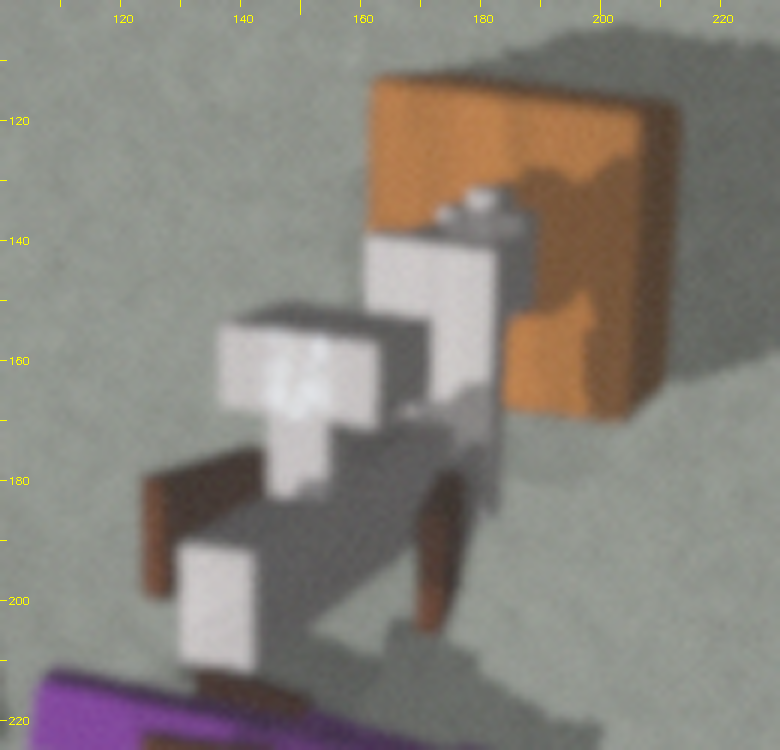

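View pics/w1b.png

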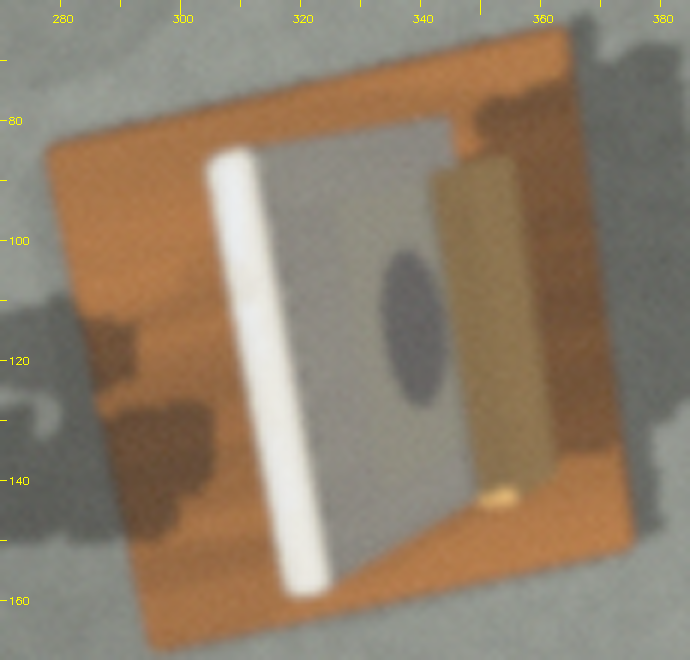

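```bash
cat > fit.py <<'E'
from h import *
from scipy.optimize import least_squares
def fit(f,x0,obs,loss='linear'):
    # f(x)->(R,t); obs list of (cam,local mm,px)
    def res(x):
        Rm,t=f(x); return np.concatenate([(c.proj(Rm@(np.array(l)/1000)+t)[0]-p) for c,l,p in obs])
    s=least_squares(res,x0); r=s.fun.reshape(-1,2); return s.x,r
Rz=lambda a:rot([0,0,a])
def flat(x): return Rz(x[2]),np.array([x[0],x[1],x[3]])
E
python3 - <<'E'
from fit import *
w=Cam.load('w1.pkl');s=Cam.load('scene0.pkl');t=Cam.load('top0.pkl')
clipw=[(w,(-28,6,142),(129.7,190.3)),(w,(-28,-6,142),(142.5,191.5)),(w,(-48,6,142),(129.5,211)),(w,(-48,-6,142),(142.3,211.7)),
(w,(0,13,110),(136.5,154)),(w,(0,-13,110),(163,157)),(w,(-14,-13,110),(163,171)),(w,(-14,13,110),(136.5,168)),(w,(8,13,45),(160.5,138.5)),(w,(8,-13,45),(182.5,141.5))]
x,r=fit(flat,[.52,-.06,-.12,.046],clipw); print('clip wrist',x.round(4)); print(r.round(1).tolist())
x,r=fit(lambda x:flat([*x,.046]),[.52,-.06,-.12],clipw); print('clip wrist fixed z',x.round(4)); print(r.round(1).tolist())
stand=[(w,(35,30,44),(162,113.5)),(w,(35,-30,44),(206.5,118)),(w,(-35,-30,44),(204.5,169.5))]
x,r=fit(lambda x:flat([*x,0]),[.52,-.06,-.12],stand); print('stand w',x.round(4),r.round(1).tolist())
T=math.radians(32)
def pl(x): # x,y,z of plate_top, yaw
    Rm=Rz(x[3])@rot([-T,0,0]); return Rm,np.array(x[:3])-Rm@[0,0,.1]
pw=[(w,(40,5,100),(304.5,86.5)),(w,(40,-5,100),(312,85)),(w,(-40,5,100),(318,159)),(w,(-40,-5,100),(325.5,157.5))]
x,r=fit(pl,[.55,-.225,.11,.22],pw); print('plate w',x.round(4),r.round(1).tolist())
pt=[(t,(40,0,100),(341.8,201.3)),(t,(-40,0,100),(349,229))]
ps=[(s,(40,0,100),(231.5,184.5)),(s,(-40,0,100),(256,171.5))]
x,r=fit(pl,[.55,-.225,.11,.22],pw+pt+ps); print('plate all',x.round(4),r.round(1).tolist())
x,r=fit(pl,[.55,-.225,.11,.22],pt+ps); print('plate ts',x.round(4),r.round(1).tolist())
E
```

```text
clip wrist [ 0.5251 -0.0579 -0.1175  0.0469]
[[-0.3, -0.1], [0.0, 0.3], [0.2, -0.4], [0.3, 0.5], [-0.0, -0.2], [-0.1, 0.1], [-0.3, -0.0], [0.1, -0.3], [-0.1, 0.2], [0.1, 0.1]]
clip wrist fixed z [ 0.5249 -0.0575 -0.1184]
[[-0.3, -0.2], [0.0, 0.3], [0.3, -0.5], [0.3, 0.4], [0.0, -0.2], [-0.1, 0.2], [-0.4, -0.0], [0.2, -0.3], [-0.1, 0.3], [0.1, 0.2]]
stand w [ 0.5248 -0.0581 -0.0975] [[-1.4, -0.9], [0.7, -0.2], [0.7, 1.3]]
plate w [ 0.5553 -0.2253  0.1065  0.2317] [[-0.3, 0.3], [0.3, -0.3], [-0.1, -0.4], [0.1, 0.3]]
plate all [ 0.555  -0.2251  0.1099  0.2325] [[-0.3, 0.5], [0.3, -0.1], [-0.0, 0.4], [0.3, 1.0], [-0.5, -1.9], [-0.1, -1.6], [-0.6, 0.5], [0.2, 0.4]]
plate ts [ 0.5518 -0.227   0.1086  0.2355] [[0.1, -0.7], [0.6, -0.5], [0.3, 0.2], [1.0, 0.0]]
```

```bash
python3 - <<'E'
from h import *
plan(np.array([.4873,-.0532,.25]),Rdown(-1.689),n=6)
E
```

```text
6 rows, each
1 [-2.3, 0.13, 1.72] [0.0, -0.0001, 0.0215]
2 [-2.29, 0.18, 1.72] [0.0, -0.0001, 0.0215]
3 [-2.29, 0.22, 1.72] [0.0, -0.0001, 0.0215]
4 [-2.28, 0.27, 1.72] [0.0, -0.0001, 0.0215]
5 [-2.28, 0.32, 1.72] [0.0, -0.0001, 0.0215]
6 [-2.27, 0.37, 1.72] [0.0, -0.0001, 0.0215]
```

>>> send_rows(motion=[{"tx":-2.3,"ty":0.1,"tz":1.7,"wx":0,"wy":0,"wz":0.022,"claw":1},{"tx":-2.3,"ty":0.2,"tz":1.7,"wx":0,"wy":0,"wz":0.022,"claw":1},{"tx":-2.3,"ty":0.2,"tz":1.7,"wx":0,"wy":0,"wz":0.022,"claw":1},{"tx":-2.3,"ty":0.3,"tz":1.7,"wx":0,"wy":0,"wz":0.021,"claw":1},{"tx":-2.3,"ty":0.3,"tz":1.7,"wx":0,"wy":0,"wz":0.021,"claw":1},{"tx":-2.2,"ty":0.4,"tz":1.7,"wx":0,"wy":0,"wz":0.021,"claw":1},{"tx":0,"ty":0,"tz":0,"wx":0,"wy":0,"wz":0,"claw":1},{"tx":0,"ty":0,"tz":0,"wx":0,"wy":0,"wz":0,"claw":1}])

```text
time: 2.77
tool_pos: [0.487, -0.0526, 0.2508]
eef_rot: [3.14, -0.0, -1.687]
wrist_force: [0.2, -0.3, 0.5]
width: 0.0852
```

```bash
python3 - <<'E'
from h import *
st(); c=Cam('wrist'); c.save('w2.pkl'); 
P=Rdown(0)*0
Rc=rot([0,0,-.118]); o=np.array([.525,-.0577,.046])
for l in ((-28,6,142),(-28,-6,142),(-48,6,142),(-48,-6,142),(0,13,110),(0,-13,110)):
    p=c.proj(Rc@(np.array(l)/1000)+o)[0]; print(p.round(1)); cv2.circle(c.img,tuple(int(v) for v in p),2,(0,0,255),1)
cv2.imwrite('pics/w2.png',c.img)
plan(np.array([.4873,-.0532,.147]),Rdown(-1.689),n=5)
E
```

```text
t 2.77 p [ 0.487  -0.0526  0.2508] rpy [ 3.1400e+00 -4.0000e-04 -1.6873e+00] q [ 0.1   0.31 -0.11  1.91  0.04  0.93 -1.72] F [ 0.2 -0.3  0.5] w 0.0852
[274.8 221.5]
[294.4 221.6]
[275.  251.2]
[294.  251.2]
[265.4 166.4]
[303.6 166.4]
5 rows, each
1 [-0.01, 0.01, 2.09] [0.0, -0.0001, 0.0]
2 [-0.01, 0.01, 2.09] [0.0, -0.0001, 0.0]
3 [-0.01, 0.01, 2.09] [0.0, -0.0001, 0.0]
4 [-0.01, 0.01, 2.09] [0.0, -0.0001, 0.0]
5 [-0.01, 0.01, 2.09] [0.0, -0.0001, 0.0]
```

View pics/w2.png

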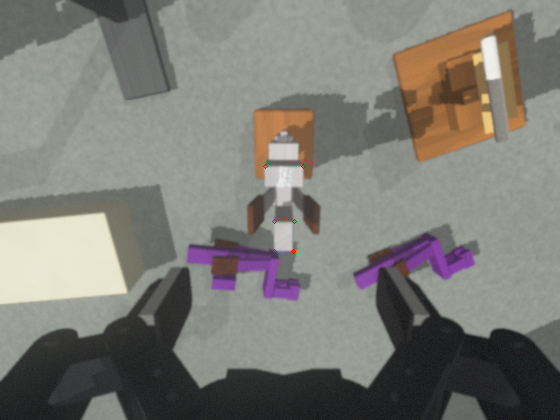

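>>> send_rows(motion=[{"tx":0,"ty":0,"tz":2.1,"wx":0,"wy":0,"wz":0,"claw":1},{"tx":0,"ty":0,"tz":2.1,"wx":0,"wy":0,"wz":0,"claw":1},{"tx":0,"ty":0,"tz":2.1,"wx":0,"wy":0,"wz":0,"claw":1},{"tx":0,"ty":0,"tz":2.1,"wx":0,"wy":0,"wz":0,"claw":1},{"tx":0,"ty":0,"tz":2.0,"wx":0,"wy":0,"wz":0,"claw":1},{"tx":0,"ty":0,"tz":0,"wx":0,"wy":0,"wz":0,"claw":1},{"tx":0,"ty":0,"tz":0,"wx":0,"wy":0,"wz":0,"claw":1}])

```text
time: 3.4
tool_pos: [0.4877, -0.0539, 0.1475]
eef_rot: [3.141, -0.001, -1.69]
wrist_force: [1.2, 0.1, 1.8]
width: 0.0853
```

```bash
python3 - <<'E'
from h import *
st(); c=Cam('wrist');cv2.imwrite('pics/w3.png',c.img)
w=Cam.load('w2.pkl'); w.crop('pics/w2b.png',385,10,535,165,5)
E
```

```text
t 3.4 p [ 0.4877 -0.0539  0.1475] rpy [ 3.1408e+00 -7.0000e-04 -1.6901e+00] q [ 0.09  0.44 -0.1   2.04  0.07  0.66 -1.75] F [1.2 0.1 1.8] w 0.0853
```

View pics/w3.png

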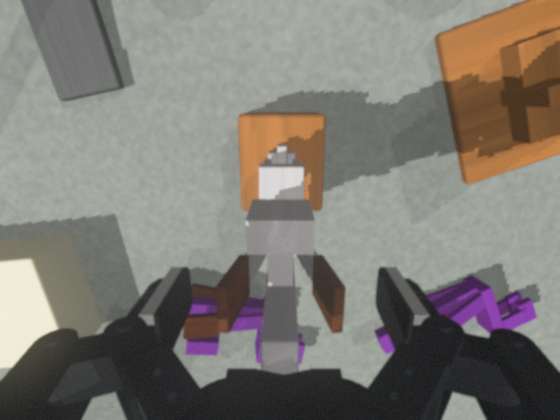

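View pics/w2b.png

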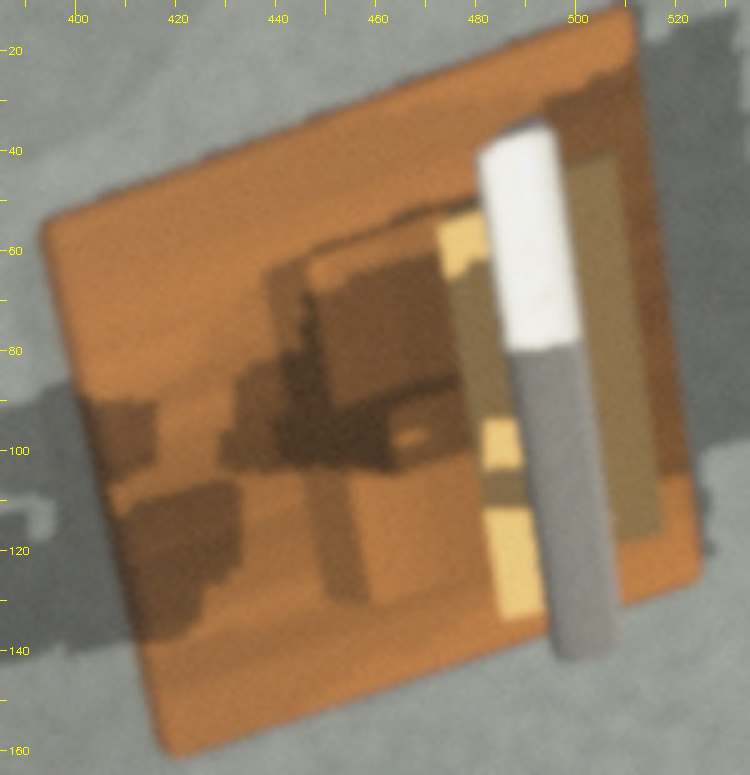

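>>> send_rows(motion=[{"tx":0,"ty":0,"tz":0,"wx":0,"wy":0,"wz":0,"claw":0},{"tx":0,"ty":0,"tz":0,"wx":0,"wy":0,"wz":0,"claw":0},{"tx":0,"ty":0,"tz":0,"wx":0,"wy":0,"wz":0,"claw":0},{"tx":0,"ty":0,"tz":0,"wx":0,"wy":0,"wz":0,"claw":0},{"tx":0,"ty":0,"tz":0,"wx":0,"wy":0,"wz":0,"claw":0},{"tx":0,"ty":0,"tz":0,"wx":0,"wy":0,"wz":0,"claw":0},{"tx":0,"ty":0,"tz":0,"wx":0,"wy":0,"wz":0,"claw":0},{"tx":0,"ty":0,"tz":0,"wx":0,"wy":0,"wz":0,"claw":0}], grip_force=50)

```text
time: 4.12
tool_pos: [0.4881, -0.0528, 0.1485]
eef_rot: [-3.14, -0.001, -1.688]
wrist_force: [-3.0, -0.9, 10.5]
width: 0.0185
```

```bash
python3 - <<'E'
from fit import *
st(); c=Cam('wrist');c.save('w4.pkl');cv2.imwrite('pics/w4.png',c.img)
w=Cam.load('w1.pkl');w2=Cam.load('w2.pkl')
T=math.radians(32)
def pl(x):
    Rm=Rz(x[3])@rot([-T,0,0]); return Rm,np.array(x[:3])-Rm@[0,0,.1]
def pl2(x):
    Rm=Rz(x[3])@rot([-x[4],0,0]); return Rm,np.array(x[:3])-Rm@[0,0,.1]
pw=[(w,(40,5,100),(304.5,86.5)),(w,(40,-5,100),(312,85)),(w,(-40,5,100),(318,159)),(w,(-40,-5,100),(325.5,157.5))]
p2=[(w2,(40,5,100),(481,40)),(w2,(40,-5,100),(496,35.5)),(w2,(-40,5,100),(495,142)),(w2,(-40,-5,100),(508,141))]
x,r=fit(pl,[.55,-.225,.11,.22],p2); print(x.round(4),r.round(1).tolist())
x,r=fit(pl,[.55,-.225,.11,.22],pw+p2); print(x.round(4),r.round(1).tolist())
x,r=fit(pl2,[.55,-.225,.11,.22,.55],pw+p2); print(x.round(4),r.round(1).tolist())
E
```

```text
t 4.12 p [ 0.4881 -0.0528  0.1485] rpy [-3.1400e+00 -5.0000e-04 -1.6884e+00] q [ 0.09  0.44 -0.1   2.05  0.07  0.66 -1.75] F [-3.  -0.9 10.5] w 0.0185
[ 0.5552 -0.2267  0.1083  0.2062] [[-0.3, 0.5], [0.5, -0.3], [-0.9, 0.7], [0.7, -0.9]]
[ 0.5553 -0.2251  0.1106  0.2153] [[0.4, -0.2], [1.1, -0.6], [-0.5, 0.2], [-0.1, 1.0], [-1.0, 0.3], [-0.2, -0.7], [-0.6, 1.0], [1.2, -0.7]]
[ 0.5553 -0.2251  0.1106  0.2157  0.8039] [[1.0, -0.3], [0.4, -0.5], [0.1, -0.1], [-0.7, 1.3], [-0.8, 0.1], [-0.4, -0.6], [-0.4, 0.6], [1.0, -0.2]]
```

View pics/w4.png

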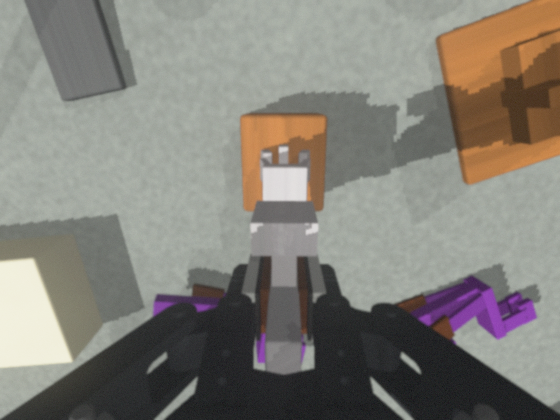

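>>> send_rows(motion=[{"tx":0,"ty":0,"tz":-1,"wx":0,"wy":0,"wz":0,"claw":0},{"tx":0,"ty":0,"tz":-2,"wx":0,"wy":0,"wz":0,"claw":0},{"tx":0,"ty":0,"tz":-3,"wx":0,"wy":0,"wz":0,"claw":0},{"tx":0,"ty":0,"tz":-3,"wx":0,"wy":0,"wz":0,"claw":0},{"tx":0,"ty":0,"tz":-3,"wx":0,"wy":0,"wz":0,"claw":0},{"tx":0,"ty":0,"tz":-3,"wx":0,"wy":0,"wz":0,"claw":0},{"tx":0,"ty":0,"tz":0,"wx":0,"wy":0,"wz":0,"claw":0},{"tx":0,"ty":0,"tz":0,"wx":0,"wy":0,"wz":0,"claw":0}])

```text
time: 4.83
tool_pos: [0.4883, -0.0523, 0.299]
eef_rot: [-3.138, 0.0, -1.688]
wrist_force: [0.4, -0.5, -2.6]
width: 0.019
```

```bash
python3 - <<'E'
from fit import *
st(); c=Cam('wrist');c.save('w5.pkl');c.crop('pics/w5.png',215,120,350,220,6)
s=Cam('scene');s.save('s5.pkl');s.crop('pics/s5.png',240,100,360,260,4); cv2.imwrite('pics/w5f.png',c.img)
E
```

```text
t 4.83 p [ 0.4883 -0.0523  0.299 ] rpy [-3.1378e+00  2.0000e-04 -1.6880e+00] q [ 0.1   0.26 -0.11  1.84  0.03  1.04 -1.72] F [ 0.4 -0.5 -2.6] w 0.019
```

View pics/w5.png

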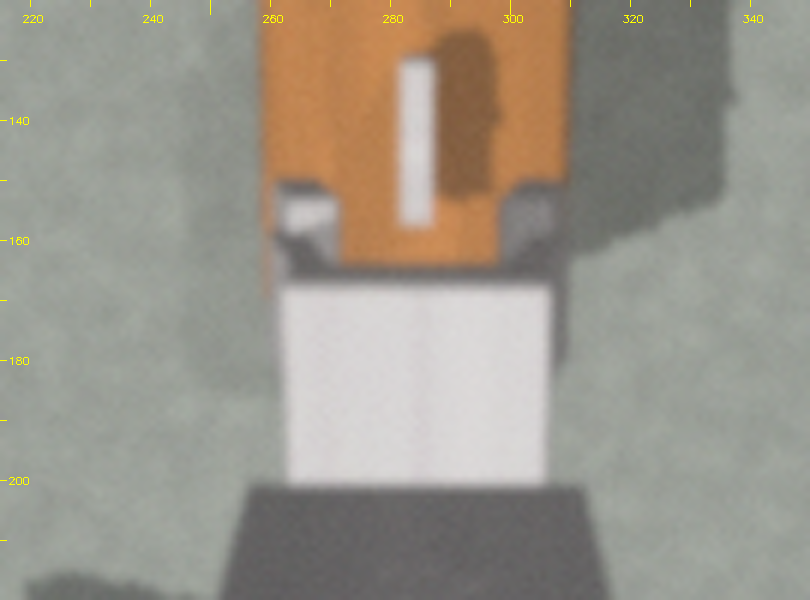

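View pics/s5.png

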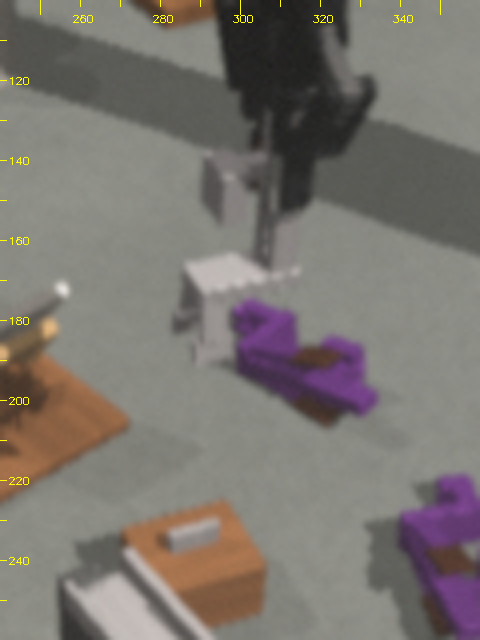

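View pics/w5f.png

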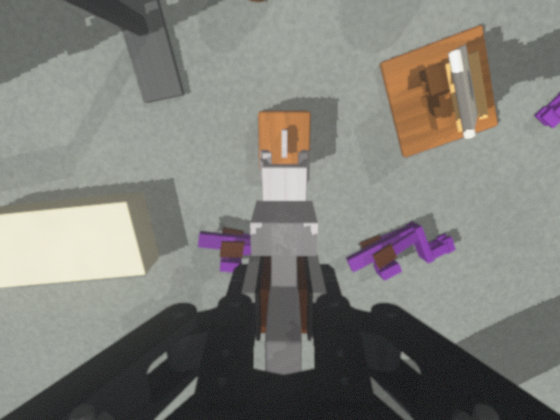

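```bash
python3 - <<'E'
from fit import *
c=Cam.load('w5.pkl'); c.crop('pics/w5b.png',220,195,350,390,4)
E
```

```text
(no output)
```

View pics/w5b.png

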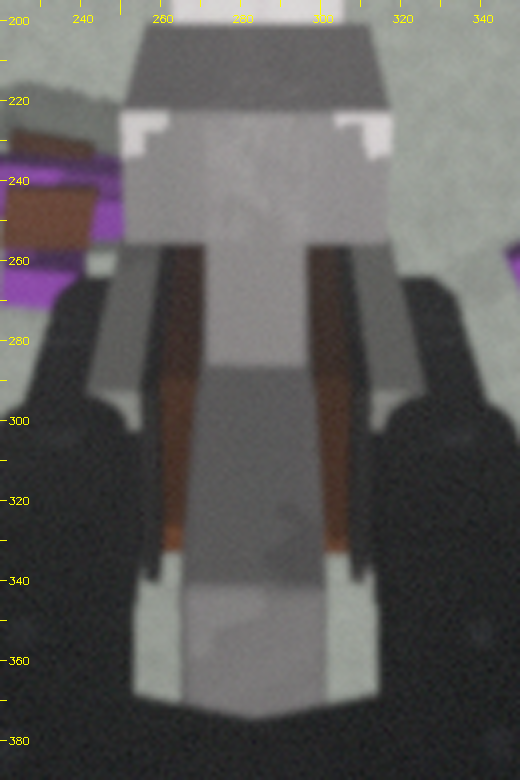

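```bash
python3 - <<'E'
from fit import *
c=Cam.load('w5.pkl'); Rt,p,o=pose()
RC=np.array([[0,-1,0],[-1,0,0],[0,0,-1.]])
obs=[(c,(8,13,45),(261.5,167)),(c,(8,-13,45),(307,167)),(c,(0,13,110),(250,222.5)),(c,(0,-13,110),(317.5,222.5)),(c,(-14,13,110),(250.7,255.5)),(c,(-14,-13,110),(316.8,255.5)),
(c,(0,13,82),(257,201.5)),(c,(0,-13,82),(312,201.5)),(c,(-28,6,142),(266,341)),(c,(-28,-6,142),(301,341))]
def f(x):
    return Rt@R.from_rotvec(x[3:]).as_matrix()@RC, Rt@x[:3]+p
x,r=fit(f,[0,-.038,.101,0,0,0],obs); print(x.round(4),r.round(1).tolist())
np.save('clip_in_tool.npy',x)
E
```

```text
[ 0.0007 -0.0391  0.1023  0.025   0.0078 -0.0033] [[0.1, 0.4], [0.2, 0.3], [0.2, 0.5], [-0.1, 0.5], [0.8, -0.1], [-0.5, -0.1], [-0.6, -0.8], [-0.2, -0.8], [-1.2, -0.1], [1.1, 0.0]]
```

```bash
cat > tgt.py <<'E'
from fit import *
RC=np.array([[0,-1,0],[-1,0,0],[0,0,-1.]])
TOP=np.array([.5553,-.2253,.1095]); YAW=.217
Rp=Rz(YAW)@rot([-math.radians(32),0,0])
CT=np.array([.0007,-.0391,.1023])
def tgt(off,top=TOP,depth=.027,ct=CT):
    Rt=Rp@RC.T; org=top+Rp[:,2]*(off-depth); return org-Rt@ct,Rt
E
python3 - <<'E'
from tgt import *
p,Rt=tgt(.09); print(p.round(4),tgt(0)[0].round(4)); plan(p,Rt)
E
```

```text
[ 0.4981 -0.1476  0.2493] [ 0.5084 -0.1942  0.173 ]
6 rows, each
1 [1.56, -0.37, 0.79] [0.0157, 0.0922, -0.0542]
2 [1.49, -0.27, 0.94] [0.0157, 0.0922, -0.0542]
3 [1.41, -0.18, 1.07] [0.0157, 0.0922, -0.0542]
4 [1.32, -0.08, 1.2] [0.0157, 0.0922, -0.0542]
5 [1.2, 0.0, 1.32] [0.0157, 0.0922, -0.0542]
6 [1.07, 0.09, 1.42] [0.0157, 0.0922, -0.0542]
```

>>> send_rows(motion=[{"tx":1.2,"ty":-0.3,"tz":0.6,"wx":0.012,"wy":0.069,"wz":-0.041,"claw":0},{"tx":1.1,"ty":-0.2,"tz":0.7,"wx":0.012,"wy":0.069,"wz":-0.041,"claw":0},{"tx":1.1,"ty":-0.2,"tz":0.7,"wx":0.012,"wy":0.069,"wz":-0.041,"claw":0},{"tx":1.1,"ty":-0.1,"tz":0.8,"wx":0.012,"wy":0.069,"wz":-0.041,"claw":0},{"tx":1.0,"ty":-0.1,"tz":0.9,"wx":0.012,"wy":0.069,"wz":-0.041,"claw":0},{"tx":1.0,"ty":0,"tz":0.9,"wx":0.012,"wy":0.069,"wz":-0.041,"claw":0},{"tx":0.9,"ty":0,"tz":1.0,"wx":0.012,"wy":0.069,"wz":-0.041,"claw":0},{"tx":0.8,"ty":0.1,"tz":1.0,"wx":0.012,"wy":0.069,"wz":-0.041,"claw":0}])

```text
time: 5.6
tool_pos: [0.4991, -0.1489, 0.2513]
eef_rot: [3.141, -0.56, -1.347]
wrist_force: [-0.0, -1.0, -1.1]
width: 0.0189
```

>>> send_rows(motion=[{"tx":0,"ty":0,"tz":0,"wx":0,"wy":0,"wz":0,"claw":0},{"tx":0,"ty":0,"tz":0,"wx":0,"wy":0,"wz":0,"claw":0},{"tx":0,"ty":0,"tz":0,"wx":0,"wy":0,"wz":0,"claw":0}])

```text
time: 5.85
tool_pos: [0.4993, -0.1483, 0.2524]
eef_rot: [-3.14, -0.555, -1.353]
wrist_force: [0.5, 0.6, -0.9]
width: 0.0188
```

```bash
python3 - <<'E'
from tgt import *
st(); plan(*tgt(.09)); c=Cam('wrist');c.save('w6.pkl');cv2.imwrite('pics/w6f.png',c.img); c.crop('pics/w6.png',190,50,350,200,5)
print(c.proj(np.array([TOP+Rp@np.array(v) for v in((.04,.005,0),(.04,-.005,0),(-.04,.005,0),(-.04,-.005,0))])))
E
```

```text
t 5.85 p [ 0.4993 -0.1483  0.2524] rpy [-3.1398 -0.5553 -1.3527] q [-0.15  0.33 -0.    2.05  0.75  0.88 -2.04] F [ 0.5  0.6 -0.9] w 0.0188
1 rows, each
1 [-0.24, 0.1, 0.21] [-0.0024, 0.0032, 0.0009]
[[275.52008957 105.46821381]
 [287.15652784 105.48918829]
 [276.00957986 195.15925816]
 [286.70773261 195.18122383]]
```

View pics/w6f.png

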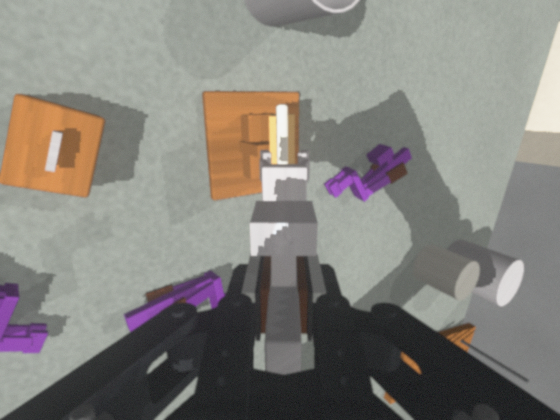

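View pics/w6.png

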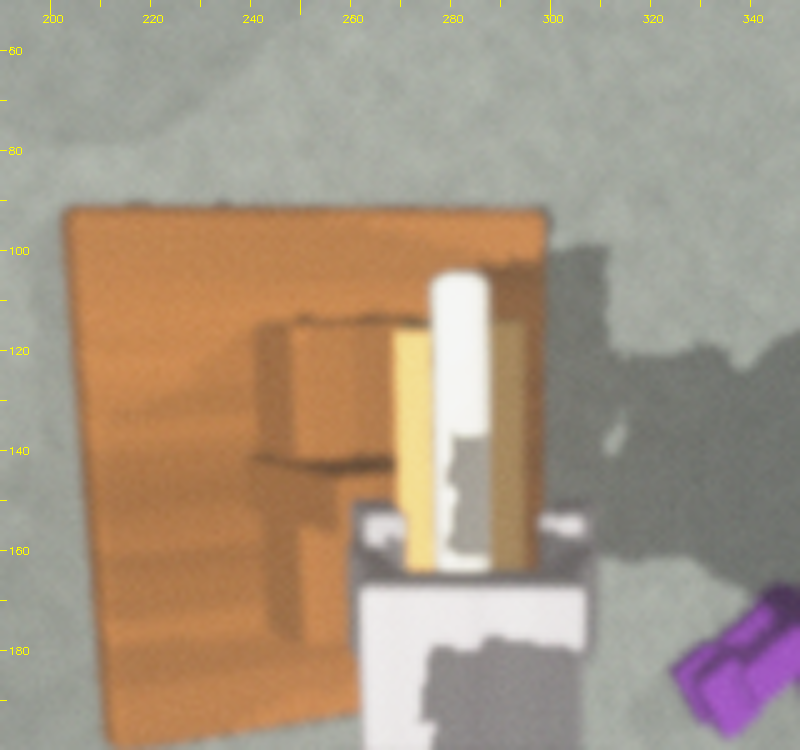

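>>> send_rows(motion=[{"tx":-0.2,"ty":0.1,"tz":0.2,"wx":0,"wy":0.003,"wz":-0.013,"claw":0},{"tx":0,"ty":0,"tz":1.5,"wx":0,"wy":0,"wz":0,"claw":0},{"tx":0,"ty":0,"tz":2,"wx":0,"wy":0,"wz":0,"claw":0},{"tx":0,"ty":0,"tz":1.5,"wx":0,"wy":0,"wz":0,"claw":0},{"tx":0,"ty":0,"tz":0.7,"wx":0,"wy":0,"wz":0,"claw":0},{"tx":0,"ty":0,"tz":0,"wx":0,"wy":0,"wz":0,"claw":0},{"tx":0,"ty":0,"tz":0,"wx":0,"wy":0,"wz":0,"claw":0},{"tx":0,"ty":0,"tz":0,"wx":0,"wy":0,"wz":0,"claw":0}])

```text
time: 6.57
tool_pos: [0.5054, -0.1775, 0.2024]
eef_rot: [3.137, -0.56, -1.337]
wrist_force: [-0.0, 0.7, -0.2]
width: 0.019
```

```bash
python3 - <<'E'
from tgt import *
st(); plan(*tgt(.0),n=1); c=Cam('wrist');c.save('w7.pkl'); c.crop('pics/w7.png',190,50,350,200,5)
s=Cam('scene'); s.save('s7.pkl'); s.crop('pics/s7.png',195,110,315,230,5)
E
```

```text
t 6.57 p [ 0.5054 -0.1775  0.2024] rpy [ 3.1372 -0.5605 -1.337 ] q [-0.12  0.41  0.03  2.11  0.86  0.75 -2.11] F [-0.   0.7 -0.2] w 0.019
1 rows, each
1 [-0.13, 0.08, 3.39] [-0.0045, -0.002, 0.0143]
```

View pics/w7.png

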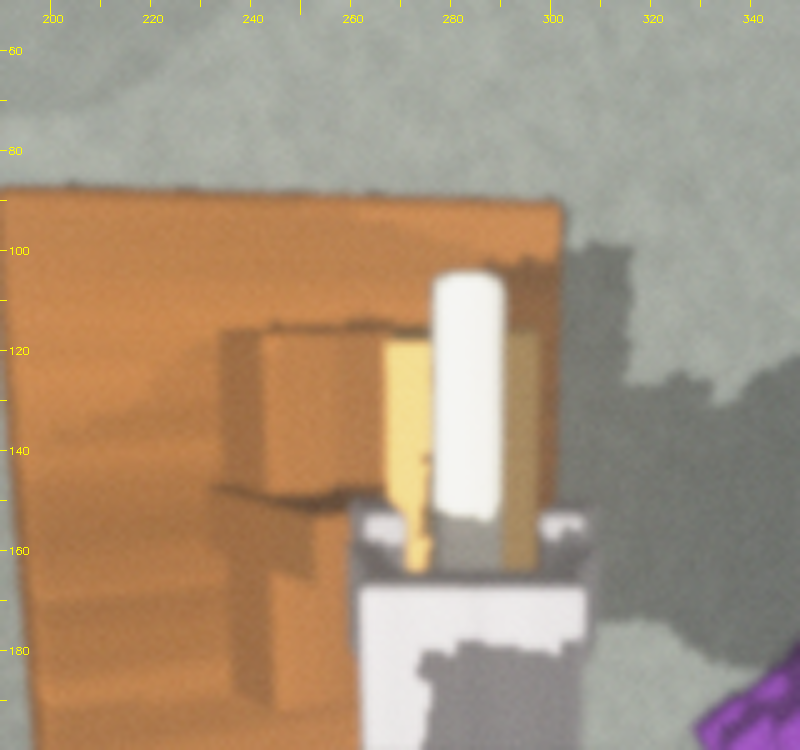

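View pics/s7.png

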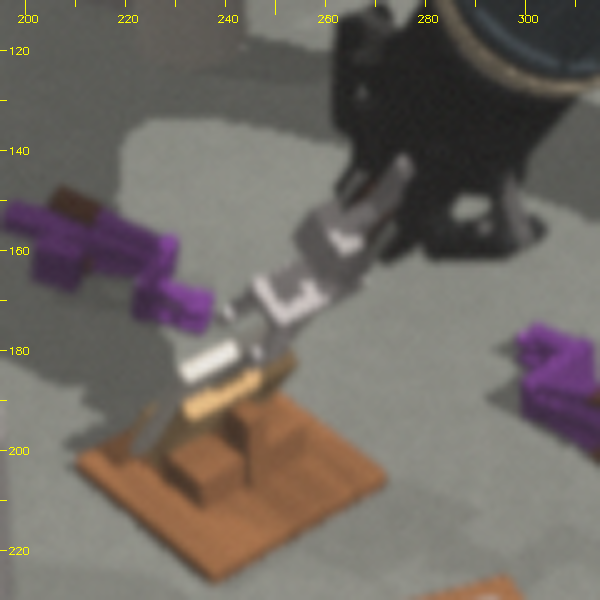

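```bash
python3 - <<'E'
from tgt import *
w,w2,w6,w7=[Cam.load(f'w{i}.pkl') for i in(1,2,6,7)]
T=math.radians(32)
def pl(x):
    Rm=Rz(x[3])@rot([-T,0,0]); return Rm,np.array(x[:3])-Rm@[0,0,.1]
pw=[(w,(40,5,100),(304.5,86.5)),(w,(40,-5,100),(312,85)),(w,(-40,5,100),(318,159)),(w,(-40,-5,100),(325.5,157.5))]
p2=[(w2,(40,5,100),(481,40)),(w2,(40,-5,100),(496,35.5)),(w2,(-40,5,100),(495,142)),(w2,(-40,-5,100),(508,141))]
p6=[(w6,(40,5,100),(275.7,104.3)),(w6,(40,-5,100),(287.3,104.3))]
p7=[(w7,(40,5,100),(276.3,104.3)),(w7,(40,-5,100),(290,104.3))]
x,r=fit(pl,[.55,-.225,.11,.22],pw+p2+p6+p7); print(x.round(4),r.round(1).tolist())
Rt,p,o=pose(); top=x[:3]; d=Rt.T@(top-p)-CT; print('rim rel jaws in tool',d.round(4),'need z', (d[2]+.027).round(4))
E
```

```text
[ 0.5557 -0.2248  0.1107  0.2183] [[0.0, -0.5], [0.8, -0.9], [-0.6, -0.1], [-0.2, 0.7], [-1.5, -0.1], [-0.6, -1.1], [-0.7, 0.6], [1.1, -1.1], [0.1, 0.6], [0.2, 0.6], [-0.1, 0.6], [0.9, 0.8]]
rim rel jaws in tool [-0.0006  0.0008  0.0059] need z 0.0329
```

>>> send_rows(motion=[{"tx":-0.05,"ty":0.05,"tz":0.7,"wx":0,"wy":0,"wz":0,"claw":0},{"tx":0,"ty":0,"tz":0.8,"wx":0,"wy":0,"wz":0,"claw":0},{"tx":0,"ty":0,"tz":0.8,"wx":0,"wy":0,"wz":0,"claw":0},{"tx":0,"ty":0,"tz":0.6,"wx":0,"wy":0,"wz":0,"claw":0},{"tx":0,"ty":0,"tz":0.4,"wx":0,"wy":0,"wz":0,"claw":0},{"tx":0,"ty":0,"tz":0,"wx":0,"wy":0,"wz":0,"claw":0},{"tx":0,"ty":0,"tz":0,"wx":0,"wy":0,"wz":0,"claw":0},{"tx":0,"ty":0,"tz":0,"wx":0,"wy":0,"wz":0,"claw":0}])

```text
time: 7.33
tool_pos: [0.5084, -0.1947, 0.1735]
eef_rot: [3.136, -0.561, -1.336]
wrist_force: [0.2, 0.2, -1.9]
width: 0.019
```

```bash
python3 - <<'E'
from tgt import *
st(); plan(*tgt(.0),n=1); c=Cam('wrist');c.save('w8.pkl'); c.crop('pics/w8.png',190,50,350,200,5)
s=Cam('scene'); s.save('s8.pkl'); s.crop('pics/s8.png',195,110,315,230,6)
E
```

```text
t 7.33 p [ 0.5084 -0.1947  0.1735] rpy [ 3.1358 -0.5606 -1.3364] q [-0.1   0.46  0.06  2.13  0.93  0.67 -2.17] F [ 0.2  0.2 -1.9] w 0.019
1 rows, each
1 [-0.07, -0.01, 0.02] [-0.0034, -0.0021, 0.0147]
```

View pics/w8.png

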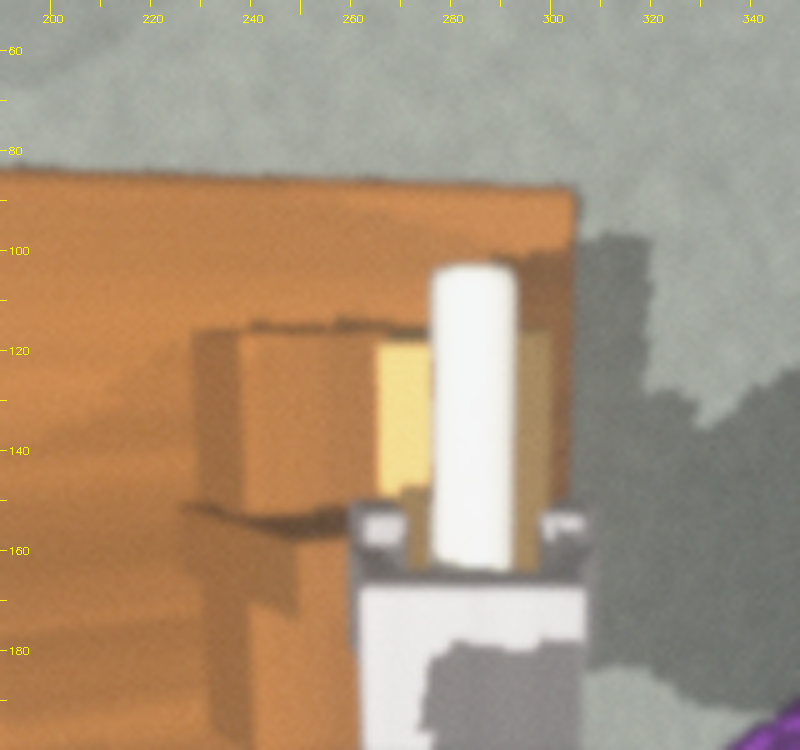

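View pics/s8.png

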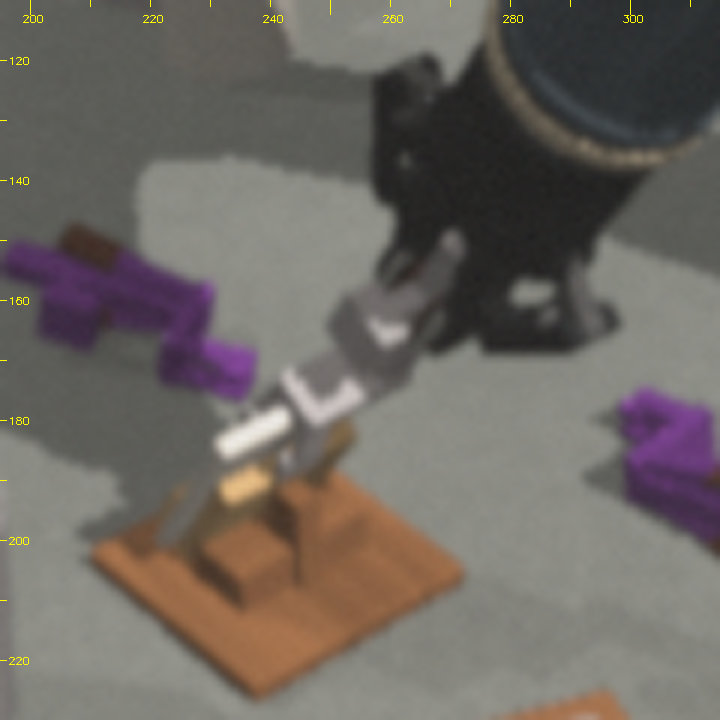

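>>> send_rows(motion=[{"tx":0,"ty":0,"tz":0,"wx":0,"wy":0,"wz":0,"claw":0.4},{"tx":0,"ty":0,"tz":0,"wx":0,"wy":0,"wz":0,"claw":0.6},{"tx":0,"ty":0,"tz":0,"wx":0,"wy":0,"wz":0,"claw":0.8},{"tx":0,"ty":0,"tz":0,"wx":0,"wy":0,"wz":0,"claw":1},{"tx":0,"ty":0,"tz":0,"wx":0,"wy":0,"wz":0,"claw":1},{"tx":0,"ty":0,"tz":0,"wx":0,"wy":0,"wz":0,"claw":1},{"tx":0,"ty":0,"tz":0,"wx":0,"wy":0,"wz":0,"claw":1}])

```text
time: 8.02
tool_pos: [0.5084, -0.1948, 0.1736]
eef_rot: [3.136, -0.561, -1.337]
wrist_force: [0.2, 0.2, -0.1]
width: 0.0855
```

```bash
python3 - <<'E'
from tgt import *
st(); c=Cam('wrist');c.save('w9.pkl'); cv2.imwrite('pics/w9.png',c.img)
s=Cam('scene'); s.save('s9.pkl'); s.crop('pics/s9.png',195,110,315,230,6)
E
```

```text
t 8.02 p [ 0.5084 -0.1948  0.1736] rpy [ 3.1359 -0.5607 -1.3366] q [-0.1   0.46  0.06  2.13  0.93  0.67 -2.17] F [ 0.2  0.2 -0.1] w 0.0855
```

View pics/w9.png

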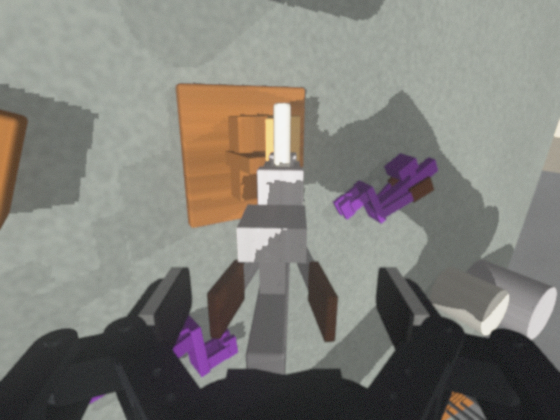

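View pics/s9.png

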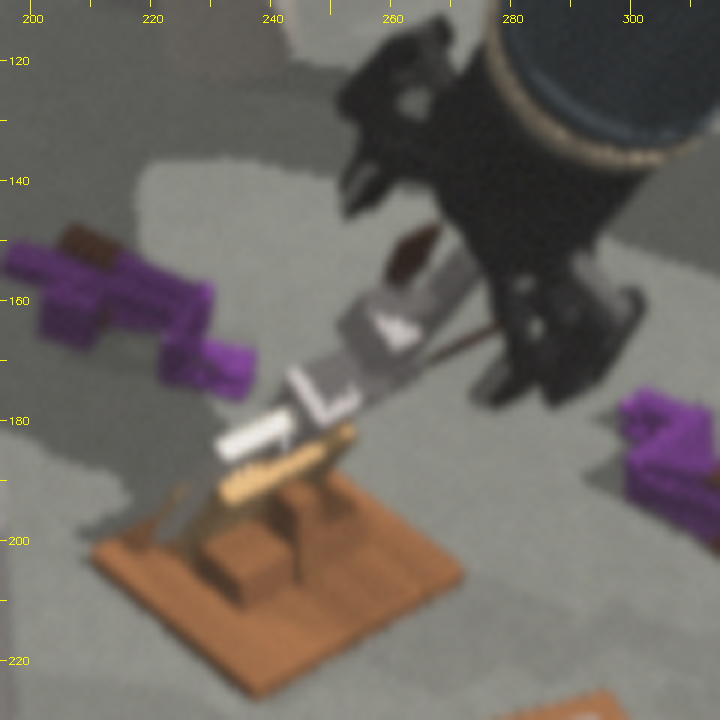

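```bash
python3 - <<'E'
from tgt import *
c=Cam.load('w9.pkl'); c.crop('pics/w9b.png',200,90,350,380,3); c.crop('pics/w9c.png',220,90,340,210,6)
E
```

```text
(no output)
```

View pics/w9b.png

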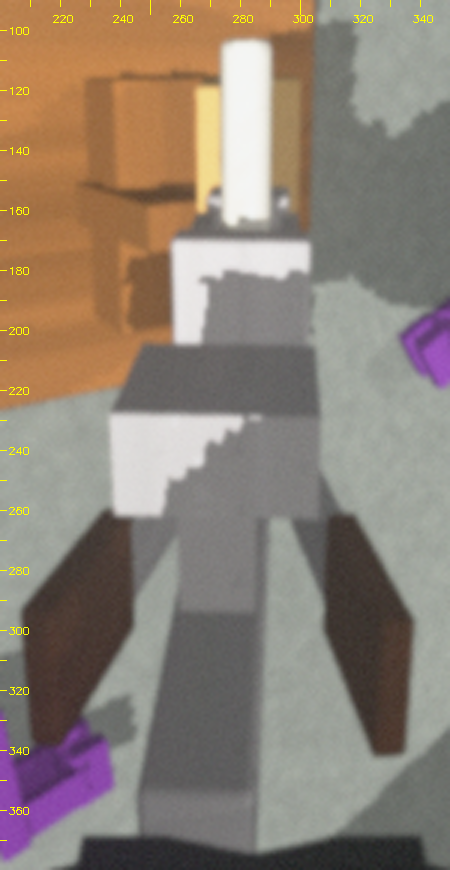

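View pics/w9c.png

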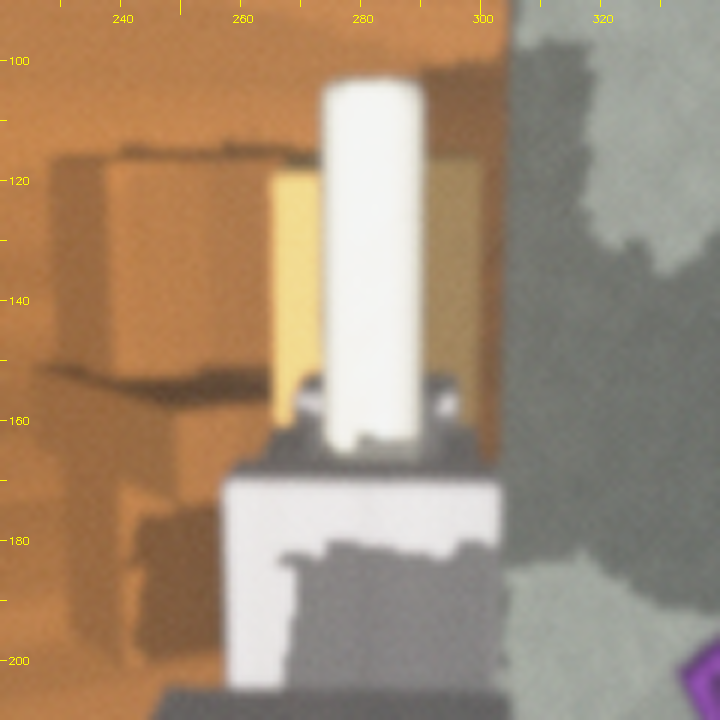

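```bash
python3 - <<'E'
from tgt import *
c=Cam.load('w9.pkl'); Rt,p,o=pose()
obs=[(c,(8,13,45),(257.3,170)),(c,(8,-13,45),(303,170)),(c,(0,13,110),(236.5,228)),(c,(0,-13,110),(306.5,228)),(c,(-14,13,110),(237.5,262)),(c,(-14,-13,110),(306,262.5)),
(c,(0,13,82),(247.5,205.5)),(c,(0,-13,82),(305,205.5)),(c,(-28,6,142),(246,353.5)),(c,(-28,-6,142),(285,353.5))]
def f(x): return Rt@R.from_rotvec(x[3:]).as_matrix()@RC, Rt@x[:3]+p
x,r=fit(f,[0,-.038,.101,0,0,0],obs); print(x.round(4),r.round(1).tolist())
Rc,oc=f(x); ang=math.degrees(math.acos(Rc[2,2])); print('clip z',Rc[:,2].round(3),ang,'org',oc.round(4))
np.savez('clipw.npz',Rc=Rc,oc=oc)
print('stem pt',(Rc@[-.038,0,.130]+oc).round(4), 'in tool',(Rt.T@(Rc@[-.038,0,.130]+oc-p)).round(4))
# rim top center now from rim: edges at row130 
E
```

```text
[ 0.0007 -0.0365  0.099   0.0099  0.0438 -0.0139] [[-0.7, 0.5], [0.5, 0.3], [-0.2, 0.2], [-0.2, 0.4], [1.0, -0.2], [0.0, -0.1], [-0.0, -0.7], [-0.2, -0.6], [-0.3, -0.3], [0.0, 0.5]]
clip z [-0.136  0.552  0.823] 34.63246418296113 org [ 0.5557 -0.2383  0.0899]
stem pt [ 0.5011 -0.176   0.197 ] in tool [-0.0045  0.0028 -0.0305]
```

```bash
cat >> tgt.py <<'E'
def stemtgt(z=.139):
    d=np.load('clipw.npz'); Rc,oc=d['Rc'],d['oc']; return Rc@[-.038,0,z]+oc, Rc@RC.T
E
python3 - <<'E'
from tgt import *
Rt,p,o=pose()
plan(*stemtgt(),n=1); 
print('after retreat 4.5'); plan(*stemtgt(),n=1,start=(p-Rt[:,2]*.045,Rt))
E
```

```text
1 rows, each
1 [-0.48, 0.29, -3.95] [0.0099, 0.0438, -0.0139]
after retreat 4.5
1 rows, each
1 [-0.48, 0.29, 0.55] [0.0099, 0.0438, -0.0139]
```

>>> send_rows(motion=[{"tx":0,"ty":0,"tz":-1.5,"wx":0,"wy":0,"wz":0,"claw":1},{"tx":0,"ty":0,"tz":-1.5,"wx":0,"wy":0,"wz":0,"claw":1},{"tx":0,"ty":0,"tz":-1.5,"wx":0,"wy":0,"wz":0,"claw":1},{"tx":-0.5,"ty":0.3,"tz":0,"wx":0.01,"wy":0.044,"wz":-0.014,"claw":1},{"tx":0,"ty":0,"tz":0.5,"wx":0,"wy":0,"wz":0,"claw":1},{"tx":0,"ty":0,"tz":0,"wx":0,"wy":0,"wz":0,"claw":1},{"tx":0,"ty":0,"tz":0,"wx":0,"wy":0,"wz":0,"claw":1}])

```text
time: 8.7
tool_pos: [0.4996, -0.1711, 0.2045]
eef_rot: [3.135, -0.604, -1.319]
wrist_force: [-0.7, 0.4, 0.8]
width: 0.0853
```

```bash
python3 - <<'E'
from tgt import *
st(); plan(*stemtgt(),n=1); c=Cam('wrist');c.save('w10.pkl'); cv2.imwrite('pics/w10.png',c.img)
d=np.load('clipw.npz'); print(c.proj(np.array([d['Rc']@(np.array(l)/1000)+d['oc'] for l in((0,13,110),(0,-13,110),(8,13,45),(8,-13,45))])).round(1))
s=Cam('scene'); s.save('s10.pkl'); s.crop('pics/s10.png',195,110,315,230,6)
E
```

```text
t 8.7 p [ 0.4996 -0.1711  0.2045] rpy [ 3.1349 -0.604  -1.3191] q [-0.17  0.41  0.05  2.14  0.92  0.76 -2.19] F [-0.7  0.4  0.8] w 0.0853
1 rows, each
1 [-0.01, -0.03, 0.0] [0.0012, 0.0004, 0.0004]
[[255.5 192.2]
 [309.  192.2]
 [263.1 155. ]
 [301.8 155.1]]
```

View pics/w10.png

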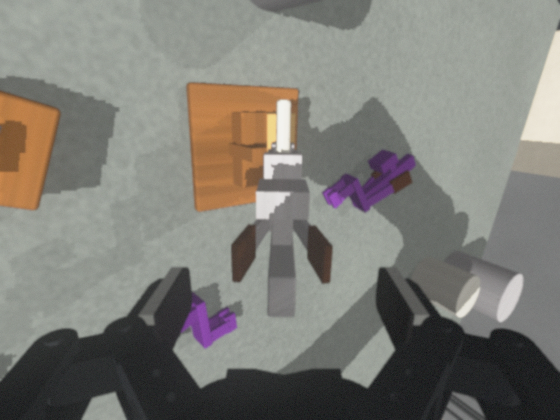

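View pics/s10.png

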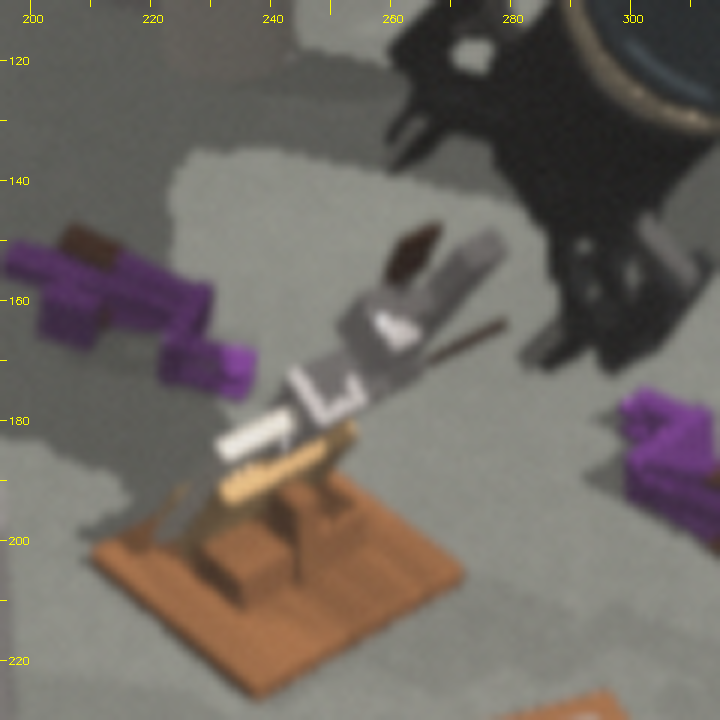

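```bash
python3 - <<'E'
from tgt import *
c=Cam.load('w10.pkl'); c.crop('pics/w10c.png',240,90,330,220,6)
E
```

```text
(no output)
```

View pics/w10c.png

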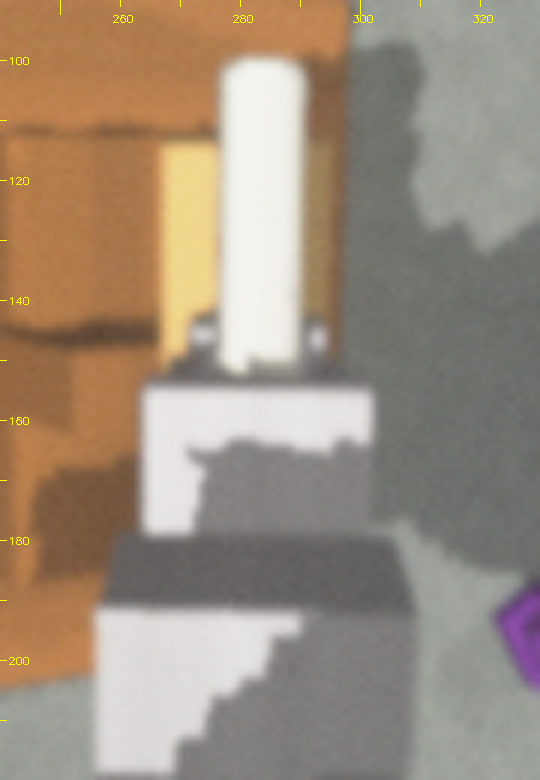

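>>> send_rows(motion=[{"tx":0,"ty":0,"tz":0,"wx":0,"wy":0,"wz":0,"claw":0},{"tx":0,"ty":0,"tz":0,"wx":0,"wy":0,"wz":0,"claw":0},{"tx":0,"ty":0,"tz":0,"wx":0,"wy":0,"wz":0,"claw":0},{"tx":0,"ty":0,"tz":0,"wx":0,"wy":0,"wz":0,"claw":0},{"tx":0,"ty":0,"tz":0,"wx":0,"wy":0,"wz":0,"claw":0},{"tx":0,"ty":0,"tz":0,"wx":0,"wy":0,"wz":0,"claw":0},{"tx":0,"ty":0,"tz":0,"wx":0,"wy":0,"wz":0,"claw":0}], grip_force=60)

```text
time: 9.38
tool_pos: [0.4998, -0.1705, 0.2048]
eef_rot: [3.137, -0.604, -1.319]
wrist_force: [-0.6, 1.3, 0.3]
width: 0.0109
```

```bash
python3 - <<'E'
from tgt import *
st(); c=Cam('wrist');c.save('w11.pkl'); cv2.imwrite('pics/w11.png',c.img)
s=Cam('scene'); s.save('s11.pkl'); s.crop('pics/s11.png',195,110,315,230,6)
Rt,p,o=pose(); pz=Rp[:,2]; print('plate up in tool',(Rt.T@pz).round(3))
E
```

```text
t 9.38 p [ 0.4998 -0.1705  0.2048] rpy [ 3.1366 -0.6042 -1.3195] q [-0.17  0.4   0.05  2.14  0.92  0.76 -2.19] F [-0.6  1.3  0.3] w 0.0109
plate up in tool [ 0.046 -0.013 -0.999]
```

View pics/w11.png

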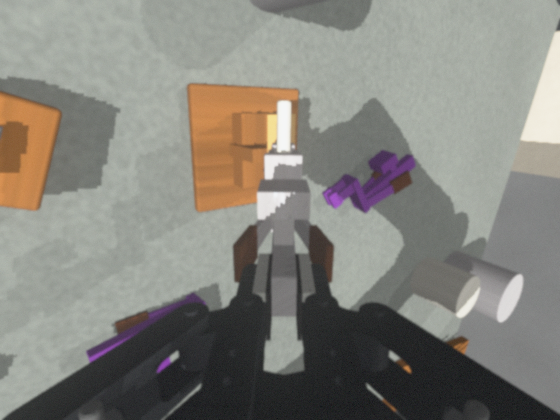

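View pics/s11.png

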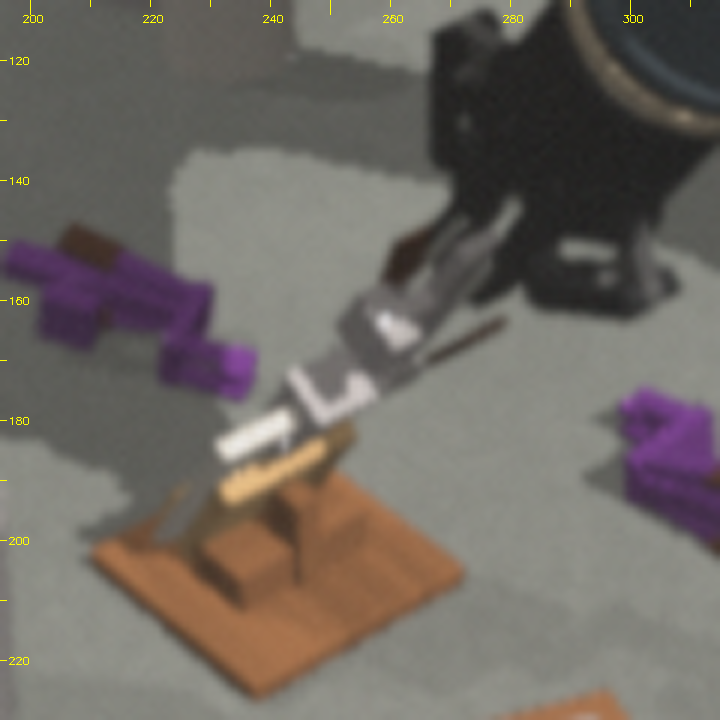

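>>> send_rows(motion=[{"tx":0.02,"ty":0,"tz":-0.5,"wx":0,"wy":0,"wz":0,"claw":0},{"tx":0.04,"ty":0,"tz":-0.8,"wx":0,"wy":0,"wz":0,"claw":0},{"tx":0.05,"ty":0,"tz":-1,"wx":0,"wy":0,"wz":0,"claw":0},{"tx":0.05,"ty":0,"tz":-1,"wx":0,"wy":0,"wz":0,"claw":0},{"tx":0.05,"ty":0,"tz":-1,"wx":0,"wy":0,"wz":0,"claw":0},{"tx":0,"ty":0,"tz":0,"wx":0,"wy":0,"wz":0,"claw":0}])

```text
time: 9.98
tool_pos: [0.4952, -0.1472, 0.2434]
eef_rot: [3.14, -0.604, -1.32]
wrist_force: [0.9, -0.7, -1.3]
width: 0.0109
```

```bash
python3 - <<'E'
from tgt import *
st(); c=Cam('wrist');c.save('w12.pkl'); cv2.imwrite('pics/w12.png',c.img)
s=Cam('scene'); s.save('s12.pkl'); s.crop('pics/s12.png',195,110,315,230,6)
E
```

```text
t 9.98 p [ 0.4952 -0.1472  0.2434] rpy [ 3.1403 -0.6044 -1.32  ] q [-0.2   0.34  0.02  2.1   0.84  0.86 -2.12] F [ 0.9 -0.7 -1.3] w 0.0109
```

View pics/s12.png

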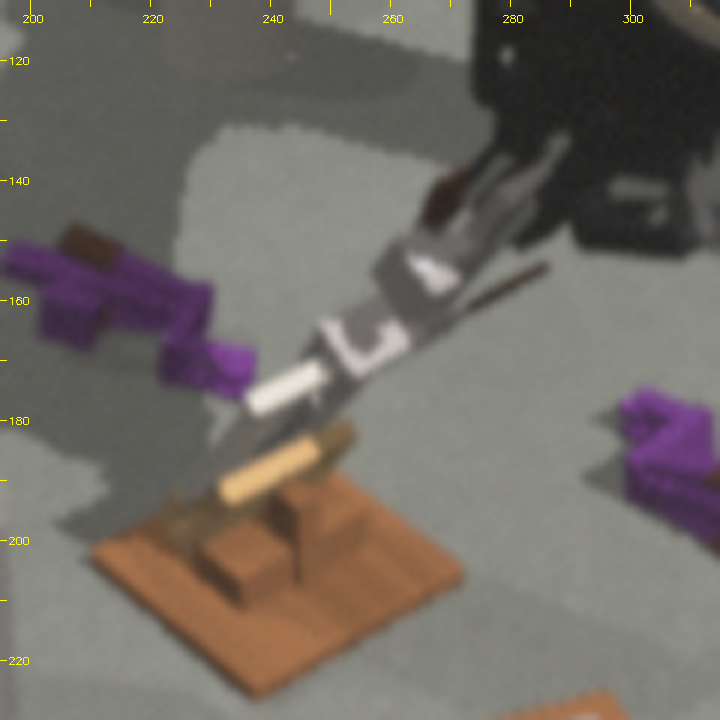

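```bash
python3 - <<'E'
from tgt import *
Rt,p,o=pose(); p2=p+Rp[:,2]*.06
print((Rt.T@Rp[:,2]*6).round(2),p2)
plan(np.array([.53,.03,.40]),Rdown(-1.496),start=(p2,Rt),n=8)
plan(np.array([.56,.194,.36]),Rdown(-1.496),start=(np.array([.53,.03,.40]),Rdown(-1.496)),n=6)
E
```

```text
[ 0.28 -0.09 -5.99] [ 0.48781853 -0.11725874  0.29290501]
8 rows, each
1 [-0.6, -0.96, -2.04] [-0.0063, -0.0754, 0.0212]
2 [-0.77, -0.93, -2.0] [-0.0063, -0.0754, 0.0212]
3 [-0.94, -0.9, -1.94] [-0.0063, -0.0754, 0.0212]
4 [-1.1, -0.87, -1.87] [-0.0063, -0.0754, 0.0212]
5 [-1.26, -0.83, -1.78] [-0.0063, -0.0754, 0.0212]
6 [-1.41, -0.79, -1.69] [-0.0063, -0.0754, 0.0212]
7 [-1.55, -0.75, -1.58] [-0.0063, -0.0754, 0.0212]
8 [-1.68, -0.71, -1.47] [-0.0063, -0.0754, 0.0212]
6 rows, each
1 [-2.69, -0.7, 0.67] [0.0, 0.0, 0.0]
2 [-2.69, -0.7, 0.67] [0.0, 0.0, 0.0]
3 [-2.69, -0.7, 0.67] [0.0, 0.0, 0.0]
4 [-2.69, -0.7, 0.67] [0.0, 0.0, 0.0]
5 [-2.69, -0.7, 0.67] [0.0, 0.0, 0.0]
6 [-2.69, -0.7, 0.67] [0.0, 0.0, 0.0]
```

>>> send_rows(motion=[{"tx":0.05,"ty":0,"tz":-1,"wx":0,"wy":0,"wz":0,"claw":0},{"tx":0.05,"ty":0,"tz":-1,"wx":0,"wy":0,"wz":0,"claw":0},{"tx":0.05,"ty":0,"tz":-1,"wx":0,"wy":0,"wz":0,"claw":0},{"tx":0.05,"ty":0,"tz":-1,"wx":0,"wy":0,"wz":0,"claw":0},{"tx":0.05,"ty":0,"tz":-1,"wx":0,"wy":0,"wz":0,"claw":0},{"tx":0,"ty":0,"tz":-1,"wx":0,"wy":0,"wz":0,"claw":0}])

```text
time: 10.58
tool_pos: [0.4866, -0.117, 0.2933]
eef_rot: [3.137, -0.604, -1.32]
wrist_force: [-0.4, 0.5, -2.7]
width: 0.0107
```

>>> send_rows(motion=[{"tx":-0.3,"ty":-0.5,"tz":-1.0,"wx":-0.003,"wy":-0.038,"wz":0.01,"claw":0},{"tx":-0.3,"ty":-0.5,"tz":-1.0,"wx":-0.003,"wy":-0.038,"wz":0.01,"claw":0},{"tx":-0.4,"ty":-0.5,"tz":-1.0,"wx":-0.003,"wy":-0.038,"wz":0.01,"claw":0},{"tx":-0.4,"ty":-0.5,"tz":-1.0,"wx":-0.003,"wy":-0.038,"wz":0.01,"claw":0},{"tx":-0.5,"ty":-0.4,"tz":-1.0,"wx":-0.003,"wy":-0.038,"wz":0.011,"claw":0},{"tx":-0.5,"ty":-0.4,"tz":-1.0,"wx":-0.003,"wy":-0.038,"wz":0.011,"claw":0},{"tx":-0.5,"ty":-0.4,"tz":-0.9,"wx":-0.003,"wy":-0.038,"wz":0.011,"claw":0},{"tx":-0.5,"ty":-0.4,"tz":-0.9,"wx":-0.003,"wy":-0.038,"wz":0.011,"claw":0}])

```text
time: 11.25
tool_pos: [0.5075, -0.0445, 0.3475]
eef_rot: [-3.131, -0.298, -1.411]
wrist_force: [0.9, -0.8, -3.3]
width: 0.0104
```

>>> send_rows(motion=[{"tx":-0.6,"ty":-0.4,"tz":-0.9,"wx":-0.003,"wy":-0.038,"wz":0.011,"claw":0},{"tx":-0.6,"ty":-0.4,"tz":-0.9,"wx":-0.003,"wy":-0.038,"wz":0.011,"claw":0},{"tx":-0.7,"ty":-0.4,"tz":-0.8,"wx":-0.003,"wy":-0.038,"wz":0.011,"claw":0},{"tx":-0.7,"ty":-0.4,"tz":-0.8,"wx":-0.003,"wy":-0.038,"wz":0.011,"claw":0},{"tx":-0.8,"ty":-0.4,"tz":-0.8,"wx":-0.003,"wy":-0.038,"wz":0.011,"claw":0},{"tx":-0.8,"ty":-0.4,"tz":-0.8,"wx":-0.003,"wy":-0.038,"wz":0.011,"claw":0},{"tx":-0.8,"ty":-0.4,"tz":-0.7,"wx":-0.003,"wy":-0.038,"wz":0.011,"claw":0},{"tx":-0.8,"ty":-0.4,"tz":-0.7,"wx":-0.003,"wy":-0.033,"wz":0.011,"claw":0}])

```text
time: 11.92
tool_pos: [0.5304, 0.0266, 0.4014]
eef_rot: [3.141, 0.002, -1.498]
wrist_force: [0.3, -0.3, -2.6]
width: 0.0108
```

>>> send_rows(motion=[{"tx":0,"ty":0,"tz":0,"wx":0,"wy":0,"wz":0,"claw":0},{"tx":0,"ty":0,"tz":0,"wx":0,"wy":0,"wz":0,"claw":0},{"tx":0,"ty":0,"tz":0,"wx":0,"wy":0,"wz":0,"claw":0}])

```text
time: 12.17
tool_pos: [0.5302, 0.0256, 0.4003]
eef_rot: [3.141, -0.002, -1.498]
wrist_force: [-0.3, -0.4, -2.3]
width: 0.0107
```

```bash
python3 - <<'E'
from tgt import *
st(); c=Cam('wrist');c.save('w13.pkl'); cv2.imwrite('pics/w13.png',c.img)
s=Cam('scene'); s.save('s13.pkl'); s.crop('pics/s13.png',220,50,400,230,4)
E
```

```text
t 12.17 p [0.5302 0.0256 0.4003] rpy [ 3.1406e+00 -1.8000e-03 -1.4977e+00] q [-0.07  0.26 -0.1   1.56  0.03  1.33 -1.66] F [-0.3 -0.4 -2.3] w 0.0107
```

View pics/w13.png

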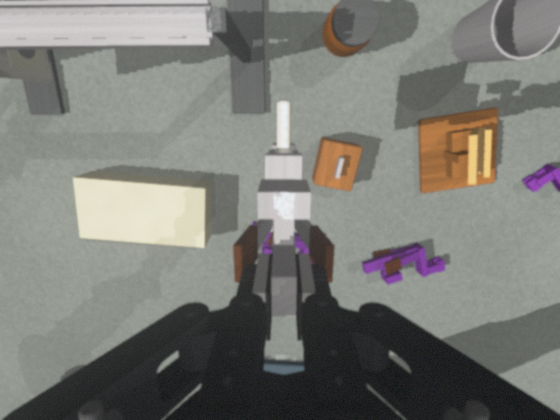

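View pics/s13.png

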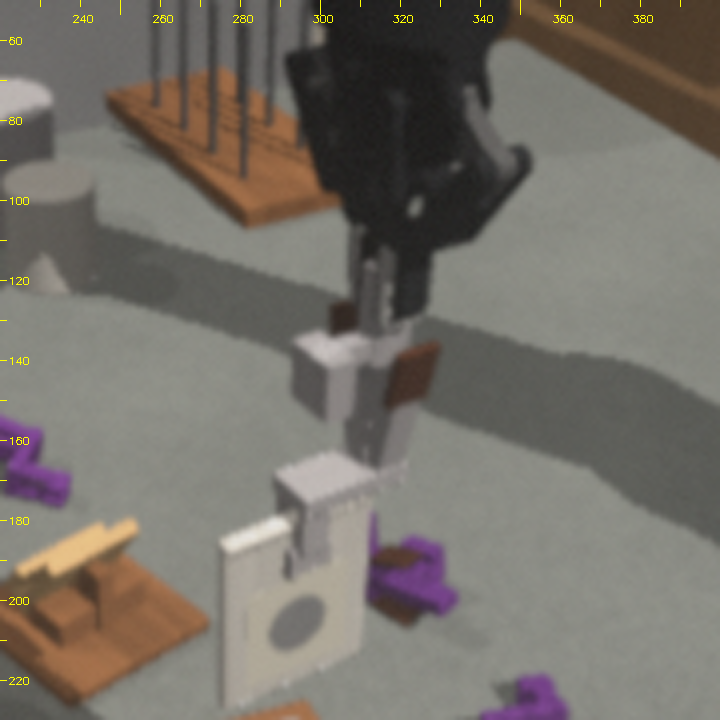

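```bash
python3 - <<'E'
from tgt import *
c=Cam.load('s13.pkl'); c.crop('pics/s13z.png',265,125,335,235,7)
c=Cam.load('w13.pkl'); c.crop('pics/w13z.png',225,95,345,330,3); c.crop('pics/w13r.png',0,0,240,80,3)
E
```

```text
(no output)
```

View pics/s13z.png

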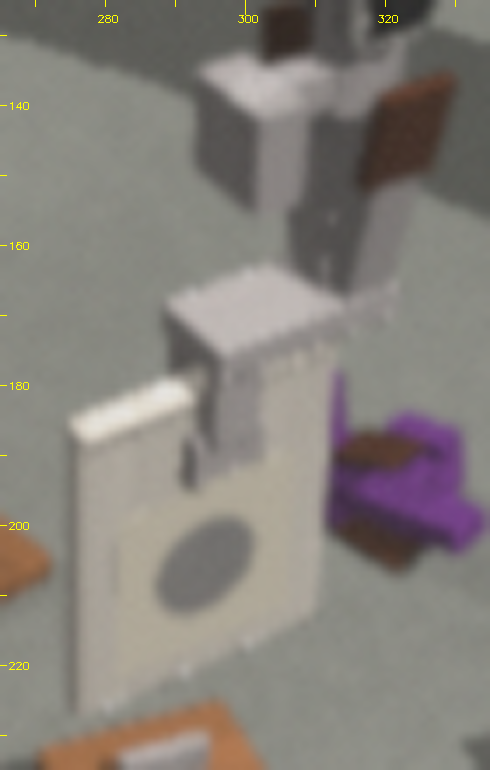

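View pics/w13z.png

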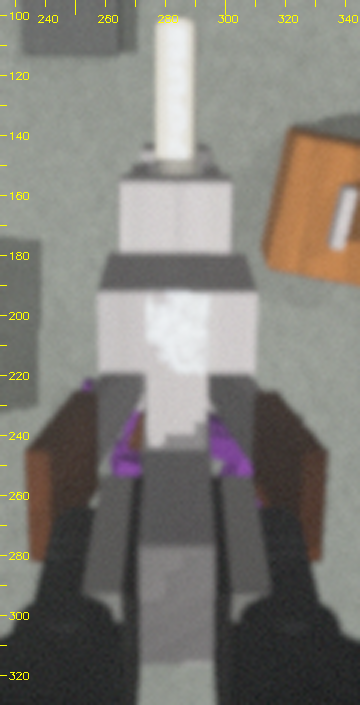

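```bash
python3 - <<'E'
from tgt import *
c=Cam.load('w13.pkl'); s=Cam.load('s13.pkl'); Rt,p,o=pose()
obs=[(c,(8,13,45),(265,155.5)),(c,(8,-13,45),(302,155.5)),(c,(0,13,110),(257.5,192)),(c,(0,-13,110),(310.3,192)),(c,(-14,13,110),(258,219.5)),(c,(-14,-13,110),(310,219.5)),
(c,(0,13,82),(261.5,180)),(c,(0,-13,82),(306.5,180)),(c,(-28,6,142),(271.5,277)),(c,(-28,-6,142),(296.5,277)),(c,(-48,6,142),(272,315)),(c,(-48,-6,142),(296,315))]
def f(x): return Rt@R.from_rotvec(x[3:]).as_matrix()@RC, Rt@x[:3]+p
x,r=fit(f,[0,-.038,.138,0,0,0],obs); print('clip in tool',x.round(4),r.round(1).tolist())
Rc,oc=f(x); np.save('cit.npy',x); print('clip axes',Rc.round(3).tolist(),oc.round(4),'tip z',(Rc@[-.007,0,.082]+oc).round(4))
# scene: clip translation then plate
os_=[(s,(8,-13,45),(288.5,168.5)),(s,(8,13,45),(296.5,176)),(s,(0,-13,110),(293,135.5)),(s,(0,13,110),(302.5,141.5)),(s,(0,13,82),(302,156)),(s,(0,-13,82),(293,147))]
y,r=fit(lambda q:(Rc,q),oc,os_); print('clip scene',y.round(4),r.round(1).tolist())
op=[(s,(40,-5,0),(275,185.7)),(s,(40,5,0),(277.5,188.5)),(s,(40,3,-100),(276,227)),(s,(-40,3,-100),(310,212))]
def g(q): return Rc@rot([q[3],q[2],0]), y+Rc@[q[0],0,q[1]]
q,r=fit(g,[0,.025,0,0],op); print('plate dx,h,tilt',q.round(4),r.round(1).tolist())
# wrist for rim
ow=[(c,(40,5,0),(276.8,101)),(c,(40,-5,0),(289.8,101))]
q,r=fit(lambda q:(Rc,oc+Rc@[q[0],q[2],q[1]]),[0,.025,0],ow); print('wrist rim',q.round(4))
E
```

```text
clip in tool [ 0.0004 -0.0381  0.1423  0.0114  0.0005  0.    ] [[-0.4, -0.2], [0.8, -0.2], [0.3, 1.1], [-0.2, 1.1], [0.5, -0.1], [-0.6, -0.1], [-0.1, -0.3], [-0.3, -0.3], [-1.4, -0.7], [1.5, -0.7], [-1.3, 0.2], [1.3, 0.2]]
clip axes [[0.997, -0.073, -0.01], [0.073, 0.997, 0.001], [0.01, -0.002, 1.0]] [0.5681 0.028  0.2578] tip z [0.5602 0.0276 0.3398]
clip scene [0.5726 0.0369 0.2664] [[-0.5, -0.6], [0.1, -0.4], [0.5, -1.1], [0.3, 0.2], [-0.2, 0.2], [-0.2, 1.7]]
plate dx,h,tilt [ 0.0001  0.026   0.0291 -0.0554] [[-0.3, -0.3], [0.4, 0.2], [-0.2, 0.5], [0.1, -0.4]]
wrist rim [0.0029 0.0035 0.0002]
```

View pics/w13r.png

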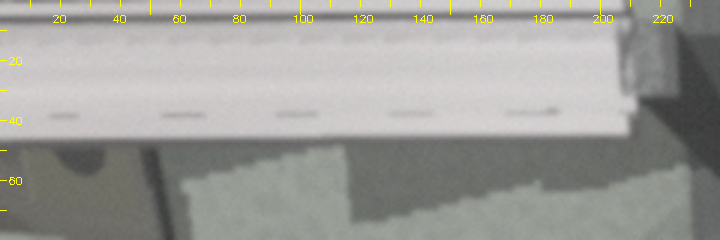

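```bash
python3 - <<'E'
from tgt import *
c=Cam.load('w13.pkl'); t=Cam.load('top0.pkl')
for q in((209,45),(100,46.5),(20,47)): print(c.atz(q,.22),c.atz(q,.237))
for q in ((100,5),(200,5.5)): print('back',c.atz(q,.233))
plan(np.array([.555,.194,.36]),Rdown(-1.496),n=8)
E
```

```text
[0.65165824 0.09759077 0.22      ] [0.64927669 0.09389865 0.237     ]
[0.64388981 0.19031549 0.22      ] [0.64194599 0.18139851 0.237     ]
[0.6387946  0.25886408 0.22      ] [0.63713788 0.24608452 0.237     ]
back [0.67240799 0.18064362 0.233     ]
back [0.67762283 0.10197923 0.233     ]
8 rows, each
1 [-2.08, -0.46, 0.5] [0.0001, -0.0002, -0.0002]
2 [-2.07, -0.46, 0.5] [0.0001, -0.0002, -0.0002]
3 [-2.07, -0.46, 0.5] [0.0001, -0.0002, -0.0002]
4 [-2.07, -0.46, 0.5] [0.0001, -0.0002, -0.0002]
5 [-2.07, -0.46, 0.5] [0.0001, -0.0002, -0.0002]
6 [-2.07, -0.47, 0.5] [0.0001, -0.0002, -0.0002]
7 [-2.07, -0.47, 0.5] [0.0001, -0.0002, -0.0002]
8 [-2.07, -0.47, 0.5] [0.0001, -0.0002, -0.0002]
```

>>> send_rows(motion=[{"tx":-1.2,"ty":-0.2,"tz":0.3,"wx":0,"wy":0,"wz":0,"claw":0},{"tx":-2.0,"ty":-0.5,"tz":0.5,"wx":0,"wy":0,"wz":0,"claw":0},{"tx":-2.3,"ty":-0.5,"tz":0.5,"wx":0,"wy":0,"wz":0,"claw":0},{"tx":-2.5,"ty":-0.5,"tz":0.6,"wx":0,"wy":0,"wz":0,"claw":0},{"tx":-2.5,"ty":-0.5,"tz":0.6,"wx":0,"wy":0,"wz":0,"claw":0},{"tx":-2.3,"ty":-0.5,"tz":0.5,"wx":0,"wy":0,"wz":0,"claw":0},{"tx":-2.2,"ty":-0.5,"tz":0.5,"wx":0,"wy":0,"wz":0,"claw":0},{"tx":-1.6,"ty":-0.5,"tz":0.5,"wx":0,"wy":0,"wz":0,"claw":0}])

```text
time: 12.93
tool_pos: [0.5548, 0.1977, 0.3597]
eef_rot: [3.141, 0.0, -1.496]
wrist_force: [0.7, -0.2, -2.4]
width: 0.0108
```

>>> send_rows(motion=[{"tx":0,"ty":0,"tz":0,"wx":0,"wy":0,"wz":0,"claw":0},{"tx":0,"ty":0,"tz":0,"wx":0,"wy":0,"wz":0,"claw":0},{"tx":0,"ty":0,"tz":0,"wx":0,"wy":0,"wz":0,"claw":0}])

```text
time: 13.18
tool_pos: [0.5554, 0.194, 0.3602]
eef_rot: [3.141, -0.001, -1.498]
wrist_force: [-0.7, 0.2, -2.2]
width: 0.0103
```

```bash
python3 - <<'E'
from tgt import *
st(); c=Cam('wrist');c.save('w14.pkl'); cv2.imwrite('pics/w14.png',c.img); c.crop('pics/w14z.png',180,40,400,240,3)
s=Cam('scene'); s.save('s14.pkl'); s.crop('pics/s14.png',220,150,420,390,3)
E
```

```text
t 13.18 p [0.5554 0.194  0.3602] rpy [ 3.1410e+00 -1.2000e-03 -1.4984e+00] q [-0.31  0.37 -0.16  1.49  0.06  1.28 -1.97] F [-0.7  0.2 -2.2] w 0.0103
```

View pics/w14.png

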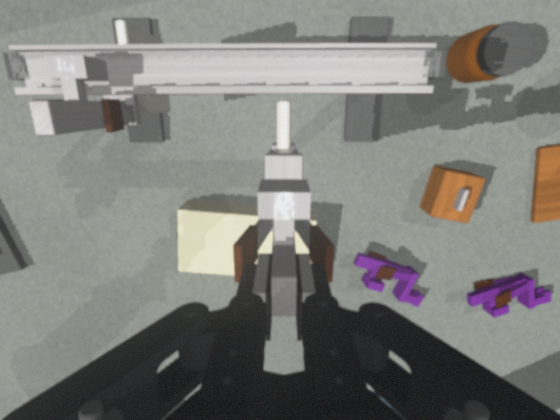

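View pics/w14z.png

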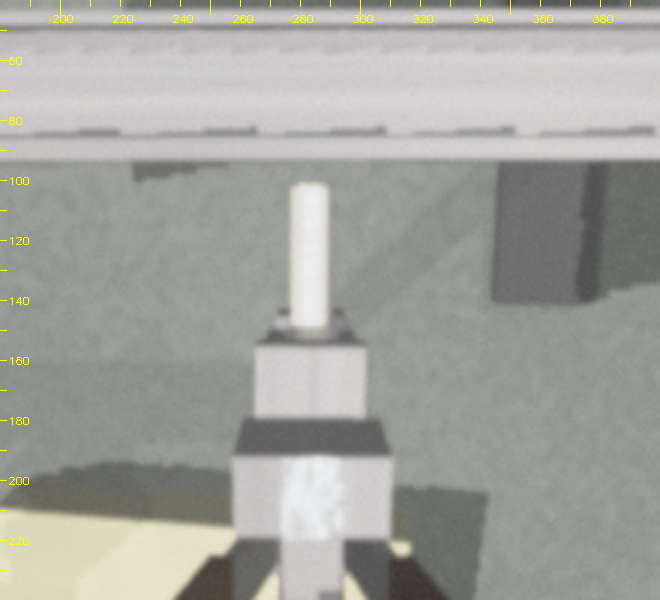

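View pics/s14.png

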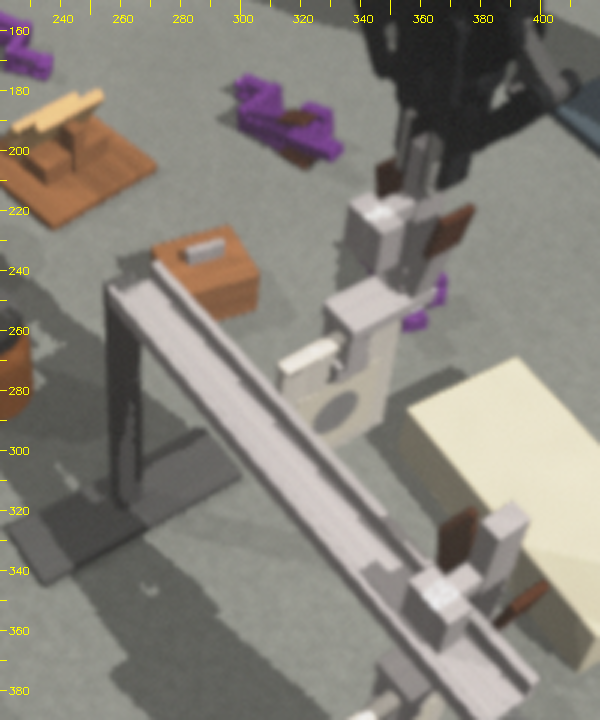

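```bash
cat > rail.py <<'E'
from tgt import *
def railinfo(c,front,lipback=None,bwi=None):
    for n,q,z in (('front',front,.237),('lipback',lipback,.237),('bw inner',bwi,.233)):
        if q is not None: print(n,c.atz(q,z).round(4))
E
python3 - <<'E'
from rail import *
c=Cam.load('w14.pkl'); Rt,p,o=pose()
railinfo(c,(283,93),(283,85.5),(283,49.5))
railinfo(c,(200,93)); railinfo(c,(400,93))
F=c.atz((283,93),.237); x=np.load('cit.npy'); print('front edge ahead of TCP along rail x (mm):',((F-p)@Rz(.0735)[:,0]*1000).round(1),'tip ahead',)
print('lip z from 3 views? top tri gave .234')
# ends of rail
for q in ((432,91),(435,45),(15,93)): print(q,c.atz(q,.237).round(4))
E
```

```text
front [0.6415 0.2004 0.237 ]
lipback [0.6466 0.2008 0.237 ]
bw inner [0.6705 0.2025 0.233 ]
front [0.6372 0.2599 0.237 ]
front [0.6478 0.1163 0.237 ]
front edge ahead of TCP along rail x (mm): 86.1 tip ahead
lip z from 3 views? top tri gave .234
(432, 91) [0.6509 0.0935 0.237 ]
(435, 45) [0.6807 0.0978 0.237 ]
(15, 93) [0.6278 0.3933 0.237 ]
```

>>> send_rows(motion=[{"tx":0,"ty":1,"tz":0.3,"wx":0,"wy":0,"wz":0,"claw":0},{"tx":0,"ty":1,"tz":0.6,"wx":0,"wy":0,"wz":-0.004,"claw":0},{"tx":0,"ty":0,"tz":0.9,"wx":0,"wy":0,"wz":0,"claw":0},{"tx":0,"ty":0,"tz":1,"wx":0,"wy":0,"wz":0,"claw":0},{"tx":0,"ty":0,"tz":1,"wx":0,"wy":0,"wz":0,"claw":0},{"tx":0,"ty":0,"tz":1,"wx":0,"wy":0,"wz":0,"claw":0},{"tx":0,"ty":0,"tz":0.6,"wx":0,"wy":0,"wz":0,"claw":0},{"tx":0,"ty":0,"tz":0,"wx":0,"wy":0,"wz":0,"claw":0}])

```text
time: 13.95
tool_pos: [0.5353, 0.1922, 0.3044]
eef_rot: [3.139, -0.001, -1.495]
wrist_force: [0.6, 0.5, -2.9]
width: 0.011
```

>>> send_rows(motion=[{"tx":0,"ty":0,"tz":0,"wx":0,"wy":0,"wz":0,"claw":0},{"tx":0,"ty":0,"tz":0,"wx":0,"wy":0,"wz":0,"claw":0}])

```text
time: 14.12
tool_pos: [0.536, 0.1928, 0.3067]
eef_rot: [-3.141, -0.0, -1.494]
wrist_force: [0.0, 0.1, -2.7]
width: 0.0105
```

```bash
python3 - <<'E'
from tgt import *
st(); c=Cam('wrist');c.save('w15.pkl'); c.crop('pics/w15z.png',180,20,400,240,3)
s=Cam('scene'); s.save('s15.pkl'); s.crop('pics/s15.png',270,180,420,360,4)
E
```

```text
t 14.12 p [0.536  0.1928 0.3067] rpy [-3.1412e+00 -3.0000e-04 -1.4945e+00] q [-0.32  0.38 -0.16  1.64  0.07  1.13 -1.99] F [ 0.   0.1 -2.7] w 0.0105
```

View pics/w15z.png

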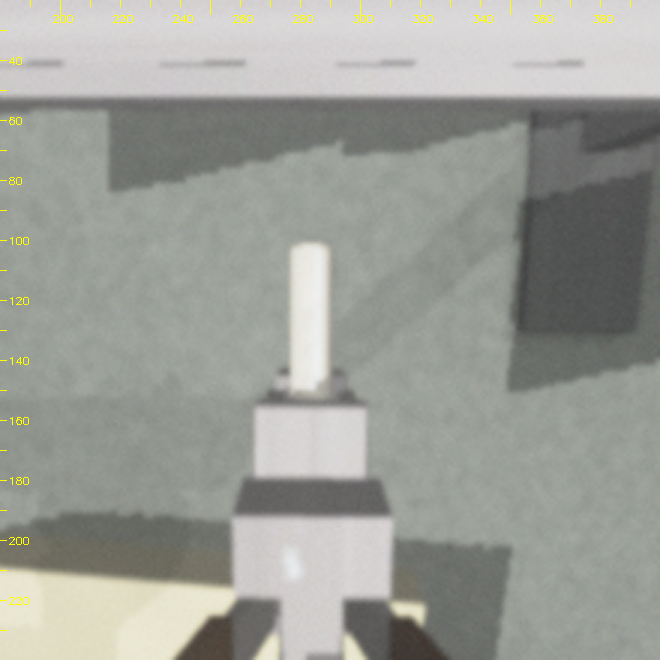

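View pics/s15.png

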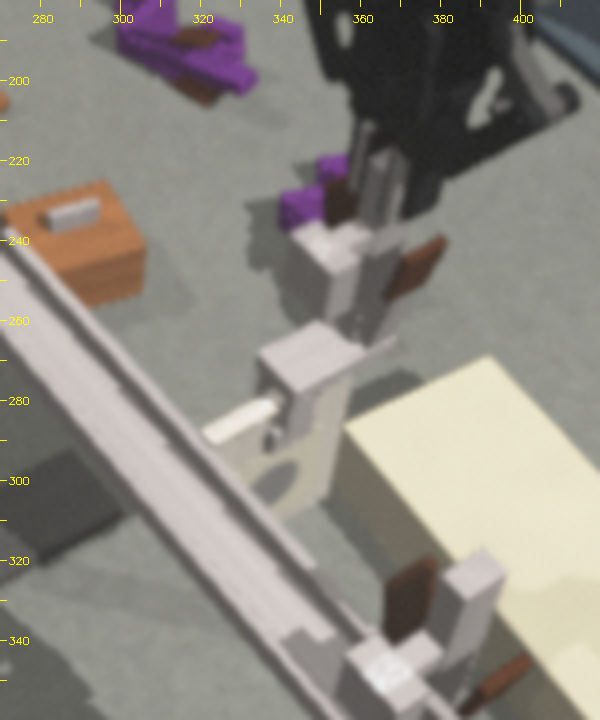

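```bash
python3 - <<'E'
from rail import *
c=Cam.load('w15.pkl'); Rt,p,o=pose(); u=Rz(.075)[:,0]
for z in (.232,.237,.242):
    a=Cam.load('w14.pkl').atz((283,93),z); b=c.atz((283,52.3),z)
    print(z,'w14',(a@u).round(4),'w15',(b@u).round(4),'ahead of TCP mm',((b-p)@u*1000).round(1))
E
```

```text
0.232 w14 0.6549 w15 0.6554 ahead of TCP mm 106.5
0.237 w14 0.6547 w15 0.6547 ahead of TCP mm 105.8
0.242 w14 0.6546 w15 0.654 ahead of TCP mm 105.1
```

>>> send_rows(motion=[{"tx":0,"ty":-0.6,"tz":0,"wx":0,"wy":0,"wz":0,"claw":0},{"tx":0,"ty":-1,"tz":0,"wx":0,"wy":0,"wz":0,"claw":0},{"tx":0,"ty":-1,"tz":0,"wx":0,"wy":0,"wz":0,"claw":0},{"tx":0,"ty":-1,"tz":0,"wx":0,"wy":0,"wz":0,"claw":0},{"tx":0,"ty":-0.8,"tz":0,"wx":0,"wy":0,"wz":0,"claw":0},{"tx":0,"ty":-0.6,"tz":0,"wx":0,"wy":0,"wz":0,"claw":0},{"tx":0,"ty":0,"tz":0,"wx":0,"wy":0,"wz":0,"claw":0},{"tx":0,"ty":0,"tz":0,"wx":0,"wy":0,"wz":0,"claw":0}])

```text
time: 14.88
tool_pos: [0.5857, 0.1964, 0.3061]
eef_rot: [3.141, -0.001, -1.495]
wrist_force: [0.6, -0.4, -1.5]
width: 0.0108
```

```bash
python3 - <<'E'
from tgt import *
st(); c=Cam('wrist');c.save('w16.pkl'); c.crop('pics/w16z.png',180,20,400,240,3)
s=Cam('scene'); s.save('s16.pkl'); s.crop('pics/s16.png',270,200,420,350,5)
E
```

```text
t 14.88 p [0.5857 0.1964 0.3061] rpy [ 3.1408e+00 -6.0000e-04 -1.4947e+00] q [-0.3   0.45 -0.15  1.51  0.07  1.18 -1.96] F [ 0.6 -0.4 -1.5] w 0.0108
```

View pics/w16z.png

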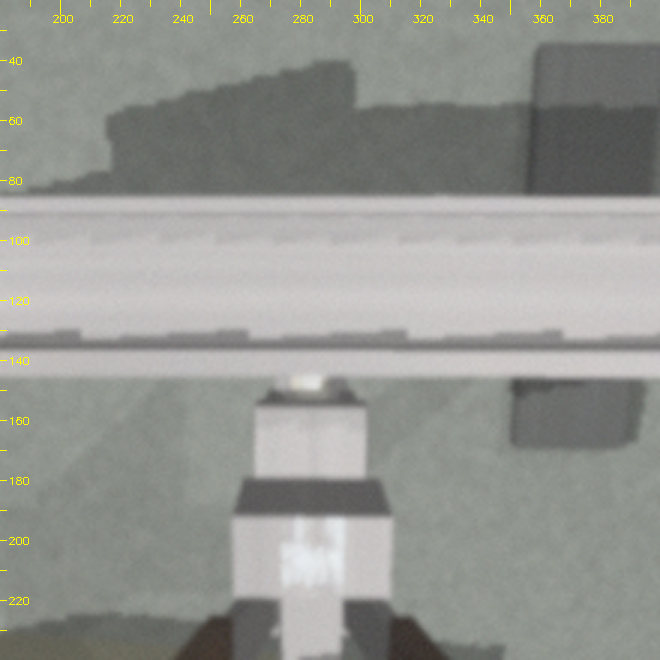

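View pics/s16.png

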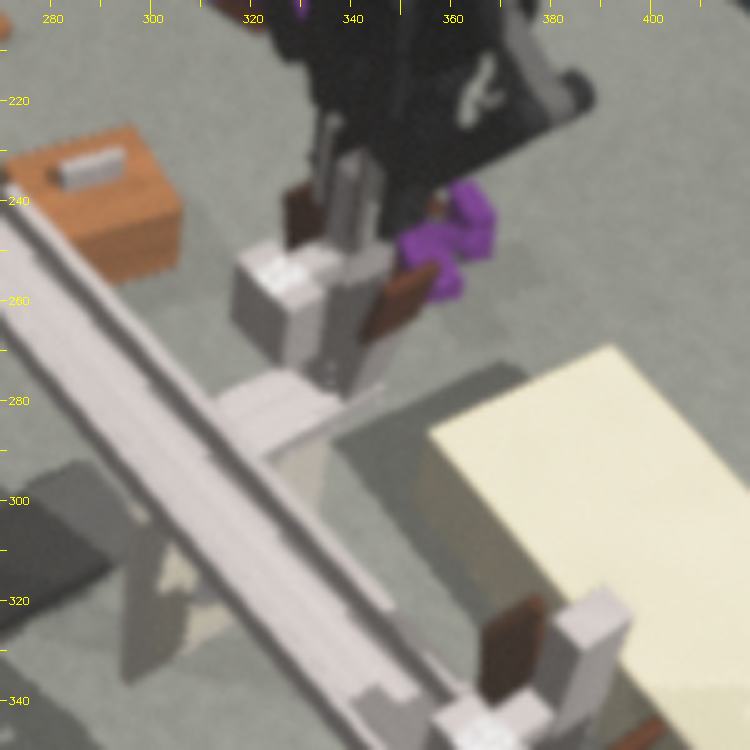

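```bash
python3 - <<'E'
from rail import *
c=Cam.load('w16.pkl'); Rt,p,o=pose(); u=Rz(.075)[:,0]
for n,q,z in(('front',(283,145.7),.237),('lip back',(283,136.5),.237),('bw out',(283,85),.233)):
    b=c.atz(q,z); print(n,((b-p)@u*1000).round(1))
E
```

```text
front 56.1
lip back 61.4
bw out 89.7
```

>>> send_rows(motion=[{"tx":0,"ty":-0.5,"tz":0,"wx":0,"wy":0,"wz":0,"claw":0},{"tx":0,"ty":-0.8,"tz":0,"wx":0,"wy":0,"wz":0,"claw":0},{"tx":0,"ty":-0.9,"tz":0,"wx":0,"wy":0,"wz":0,"claw":0},{"tx":0,"ty":-0.9,"tz":0,"wx":0,"wy":0,"wz":0,"claw":0},{"tx":0,"ty":-0.7,"tz":0,"wx":0,"wy":0,"wz":0,"claw":0},{"tx":0,"ty":-0.4,"tz":0,"wx":0,"wy":0,"wz":0,"claw":0},{"tx":0,"ty":0,"tz":0,"wx":0,"wy":0,"wz":0,"claw":0},{"tx":0,"ty":0,"tz":0,"wx":0,"wy":0,"wz":0,"claw":0}])

```text
time: 15.65
tool_pos: [0.6275, 0.1996, 0.306]
eef_rot: [3.141, -0.001, -1.495]
wrist_force: [-0.7, 0.4, -2.6]
width: 0.0108
```

```bash
python3 - <<'E'
from rail import *
st(); c=Cam('wrist');c.save('w17.pkl'); c.crop('pics/w17z.png',180,100,400,300,3)
s=Cam('scene'); s.save('s17.pkl'); s.crop('pics/s17.png',240,200,420,350,4)
E
```

```text
t 15.65 p [0.6275 0.1996 0.306 ] rpy [ 3.1408e+00 -5.0000e-04 -1.4946e+00] q [-0.29  0.52 -0.15  1.4   0.08  1.23 -1.94] F [-0.7  0.4 -2.6] w 0.0108
```

View pics/w17z.png

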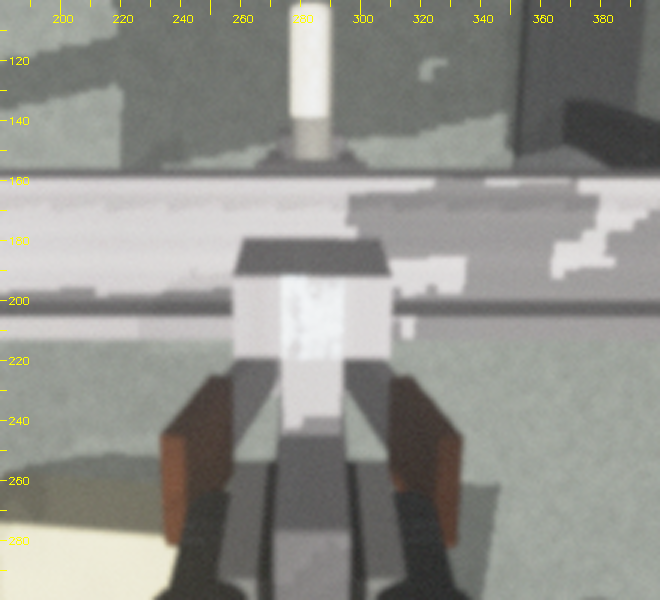

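View pics/s17.png

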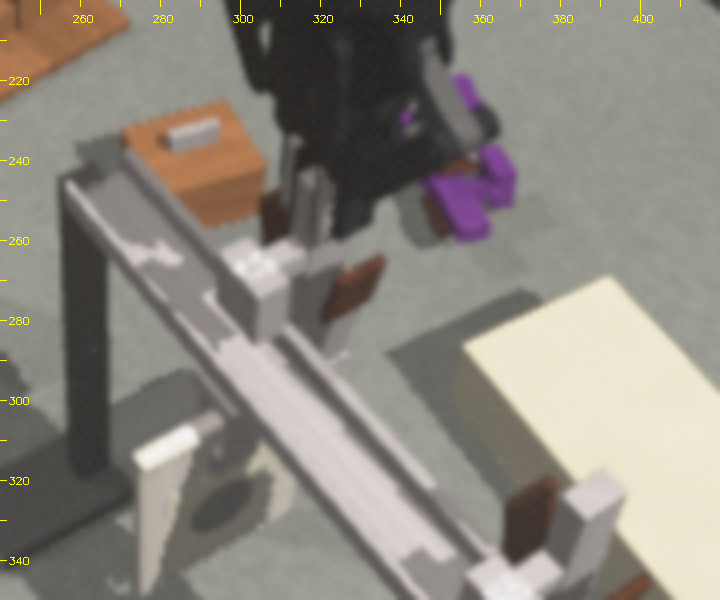

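```bash
python3 - <<'E'
from rail import *
c=Cam.load('w17.pkl'); Rt,p,o=pose(); u=Rz(.075)[:,0]
for n,q,z in(('front',(230,213.3),.237),('lip back',(230,205),.237),('bw in',(230,160),.233),('bw out',(230,156.5),.233)):
    b=c.atz(q,z); print(n,((b-p)@u*1000).round(1))
E
```

```text
front 13.8
lip back 19.3
bw in 46.7
bw out 48.9
```

>>> send_rows(motion=[{"tx":0,"ty":0,"tz":0.4,"wx":0,"wy":0,"wz":0,"claw":0},{"tx":0,"ty":0,"tz":0.5,"wx":0,"wy":0,"wz":0,"claw":0},{"tx":0,"ty":0,"tz":0.5,"wx":0,"wy":0,"wz":0,"claw":0},{"tx":0,"ty":0,"tz":0.3,"wx":0,"wy":0,"wz":0,"claw":0},{"tx":0,"ty":0,"tz":0,"wx":0,"wy":0,"wz":0,"claw":0},{"tx":0,"ty":0,"tz":0,"wx":0,"wy":0,"wz":0,"claw":0}])

```text
time: 16.25
tool_pos: [0.6273, 0.1996, 0.2891]
eef_rot: [3.141, -0.001, -1.494]
wrist_force: [-0.5, 0.7, -2.9]
width: 0.0107
```

```bash
python3 - <<'E'
from rail import *
st(); c=Cam('wrist');c.save('w18.pkl'); c.crop('pics/w18z.png',180,100,400,300,3)
s=Cam('scene'); s.save('s18.pkl'); s.crop('pics/s18.png',270,220,390,340,6)
E
```

```text
t 16.25 p [0.6273 0.1996 0.2891] rpy [ 3.1409e+00 -6.0000e-04 -1.4945e+00] q [-0.29  0.53 -0.15  1.43  0.08  1.2  -1.94] F [-0.5  0.7 -2.9] w 0.0107
```

View pics/w18z.png

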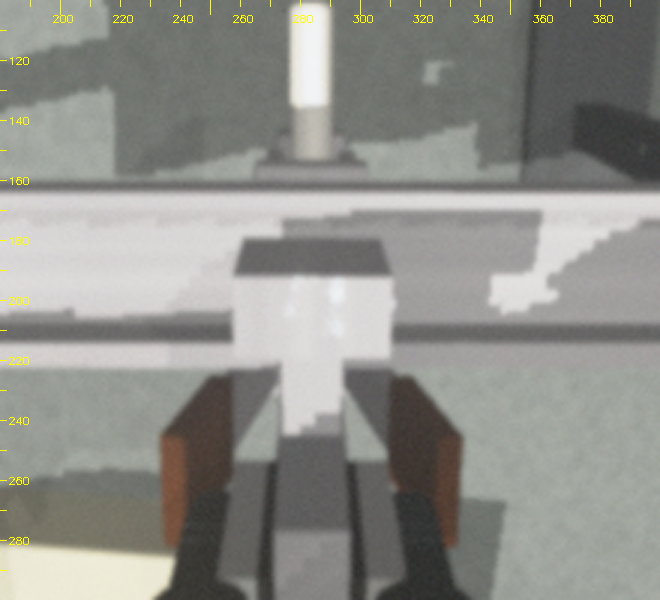

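View pics/s18.png

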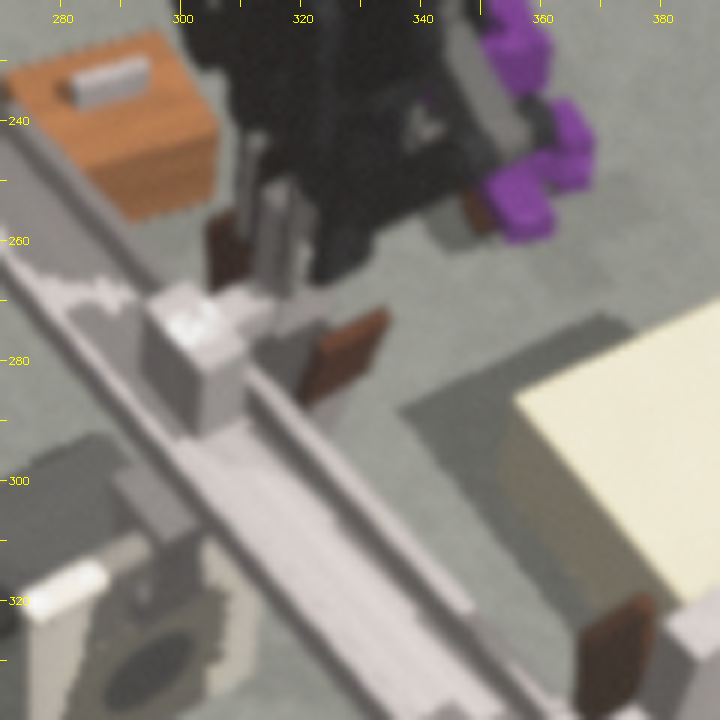

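Tip is behind the lip, still a few mm above the floor. Lowering gently.

>>> send_rows(motion=[{"tx":0,"ty":0,"tz":0.15,"wx":0,"wy":0,"wz":0,"claw":0},{"tx":0,"ty":0,"tz":0.1,"wx":0,"wy":0,"wz":0,"claw":0},{"tx":0,"ty":0,"tz":0,"wx":0,"wy":0,"wz":0,"claw":0},{"tx":0,"ty":0,"tz":0,"wx":0,"wy":0,"wz":0,"claw":0}])

```text
time: 16.68
tool_pos: [0.6274, 0.1996, 0.2869]
eef_rot: [3.141, -0.0, -1.494]
wrist_force: [-1.4, -0.0, -2.4]
width: 0.0111
```

>>> send_rows(motion=[{"tx":0,"ty":0,"tz":0.1,"wx":0,"wy":0,"wz":0,"claw":0},{"tx":0,"ty":0,"tz":0,"wx":0,"wy":0,"wz":0,"claw":0},{"tx":0,"ty":0,"tz":0,"wx":0,"wy":0,"wz":0,"claw":0}])

```text
time: 16.93
tool_pos: [0.6274, 0.1996, 0.2859]
eef_rot: [3.141, -0.001, -1.494]
wrist_force: [-0.1, -0.9, -3.3]
width: 0.011
```

>>> send_rows(motion=[{"tx":0,"ty":0,"tz":0.1,"wx":0,"wy":0,"wz":0,"claw":0},{"tx":0,"ty":0,"tz":0,"wx":0,"wy":0,"wz":0,"claw":0},{"tx":0,"ty":0,"tz":0,"wx":0,"wy":0,"wz":0,"claw":0}])

```text
time: 17.18
tool_pos: [0.6274, 0.1996, 0.2849]
eef_rot: [3.141, -0.0, -1.494]
wrist_force: [0.2, -0.3, -2.0]
width: 0.0109
```

>>> send_rows(motion=[{"tx":0,"ty":0,"tz":0.1,"wx":0,"wy":0,"wz":0,"claw":0},{"tx":0,"ty":0,"tz":0,"wx":0,"wy":0,"wz":0,"claw":0},{"tx":0,"ty":0,"tz":0,"wx":0,"wy":0,"wz":0,"claw":0}])

```text
time: 17.43
tool_pos: [0.6274, 0.1996, 0.2839]
eef_rot: [3.141, -0.001, -1.494]
wrist_force: [-0.1, 0.6, -3.2]
width: 0.0107
```

>>> send_rows(motion=[{"tx":0,"ty":0,"tz":0.1,"wx":0,"wy":0,"wz":0,"claw":0},{"tx":0,"ty":0,"tz":0,"wx":0,"wy":0,"wz":0,"claw":0},{"tx":0,"ty":0,"tz":0,"wx":0,"wy":0,"wz":0,"claw":0}])

```text
time: 17.68
tool_pos: [0.6275, 0.1997, 0.2832]
eef_rot: [-3.141, -0.0, -1.494]
wrist_force: [-0.7, 0.5, -0.3]
width: 0.011
```

>>> send_rows(motion=[{"tx":0,"ty":0,"tz":0.1,"wx":0,"wy":0,"wz":0,"claw":0},{"tx":0,"ty":0,"tz":0,"wx":0,"wy":0,"wz":0,"claw":0},{"tx":0,"ty":0,"tz":0,"wx":0,"wy":0,"wz":0,"claw":0}])

```text
time: 17.93
tool_pos: [0.6274, 0.1997, 0.2831]
eef_rot: [-3.141, -0.0, -1.494]
wrist_force: [-3.7, -0.4, 6.3]
width: 0.0105
```

>>> send_rows(motion=[{"tx":0,"ty":0,"tz":-0.05,"wx":0,"wy":0,"wz":0,"claw":0},{"tx":0,"ty":0,"tz":0,"wx":0,"wy":0,"wz":0,"claw":0.2},{"tx":0,"ty":0,"tz":0,"wx":0,"wy":0,"wz":0,"claw":0.3},{"tx":0,"ty":0,"tz":0,"wx":0,"wy":0,"wz":0,"claw":0.5},{"tx":0,"ty":0,"tz":0,"wx":0,"wy":0,"wz":0,"claw":0.7},{"tx":0,"ty":0,"tz":0,"wx":0,"wy":0,"wz":0,"claw":1},{"tx":0,"ty":0,"tz":0,"wx":0,"wy":0,"wz":0,"claw":1},{"tx":0,"ty":0,"tz":0,"wx":0,"wy":0,"wz":0,"claw":1}])

```text
time: 18.6
tool_pos: [0.6274, 0.1996, 0.2823]
eef_rot: [3.141, -0.0, -1.494]
wrist_force: [0.2, -0.4, 0.6]
width: 0.0836
```

```bash
python3 - <<'E'
from rail import *
st(); c=Cam('wrist');c.save('w19.pkl'); cv2.imwrite('pics/w19.png',c.img)
s=Cam('scene'); s.save('s19.pkl'); s.crop('pics/s19.png',230,220,390,370,5)
E
```

```text
t 18.6 p [0.6274 0.1996 0.2823] rpy [ 3.1413e+00 -5.0000e-04 -1.4944e+00] q [-0.29  0.53 -0.15  1.44  0.08  1.18 -1.94] F [ 0.2 -0.4  0.6] w 0.0836
```

View pics/w19.png

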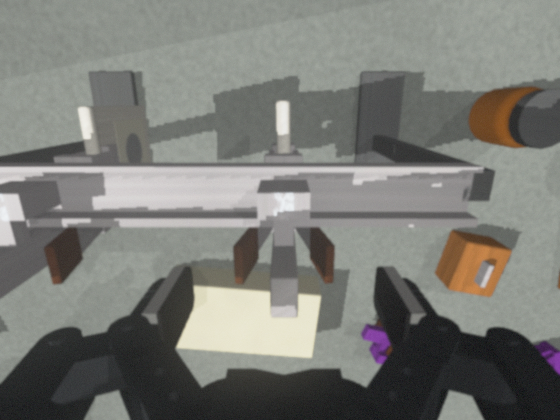

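View pics/s19.png

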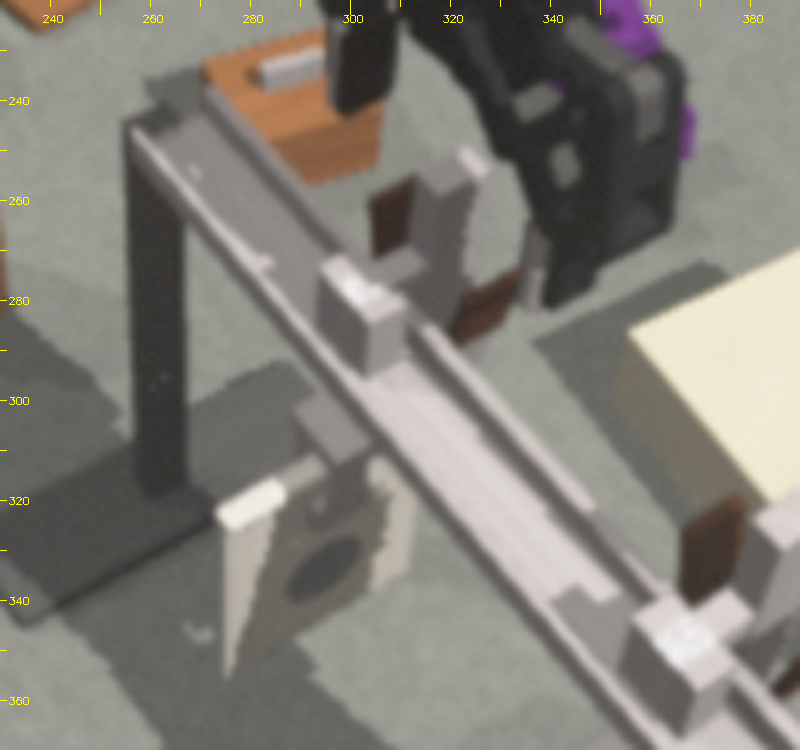

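Hanging freely and upright. Raise the gripper clear and re-check.

>>> send_rows(motion=[{"tx":0,"ty":0,"tz":-1,"wx":0,"wy":0,"wz":0,"claw":1},{"tx":0,"ty":0,"tz":-2,"wx":0,"wy":0,"wz":0,"claw":1},{"tx":0,"ty":0,"tz":-3,"wx":0,"wy":0,"wz":0,"claw":1},{"tx":0,"ty":0,"tz":-3,"wx":0,"wy":0,"wz":0,"claw":1},{"tx":0,"ty":0,"tz":-2,"wx":0,"wy":0,"wz":0,"claw":1},{"tx":0,"ty":0,"tz":0,"wx":0,"wy":0,"wz":0,"claw":1},{"tx":0,"ty":0,"tz":0,"wx":0,"wy":0,"wz":0,"claw":1},{"tx":0,"ty":0,"tz":0,"wx":0,"wy":0,"wz":0,"claw":1}])

```text
time: 19.37
tool_pos: [0.6272, 0.1996, 0.3921]
eef_rot: [3.141, -0.001, -1.495]
wrist_force: [-0.4, -0.1, -0.8]
width: 0.0852
```

```bash
python3 - <<'E'
from rail import *
st(); c=Cam('wrist');c.save('w20.pkl'); cv2.imwrite('pics/w20.png',c.img)
s=Cam('scene'); s.save('s20.pkl'); s.crop('pics/s20.png',230,220,390,370,5)
E
```

```text
t 19.37 p [0.6272 0.1996 0.3921] rpy [ 3.1409e+00 -7.0000e-04 -1.4945e+00] q [-0.3   0.48 -0.14  1.24  0.07  1.43 -1.93] F [-0.4 -0.1 -0.8] w 0.0852
```

View pics/w20.png

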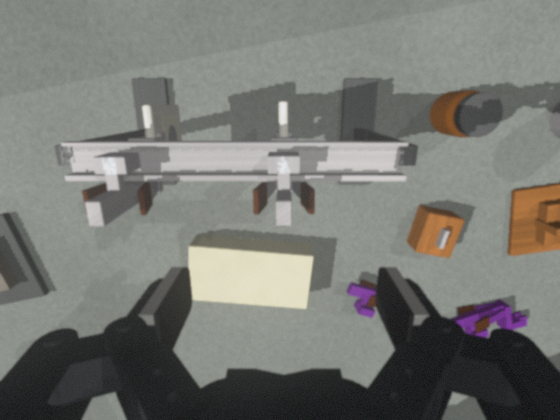

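View pics/s20.png

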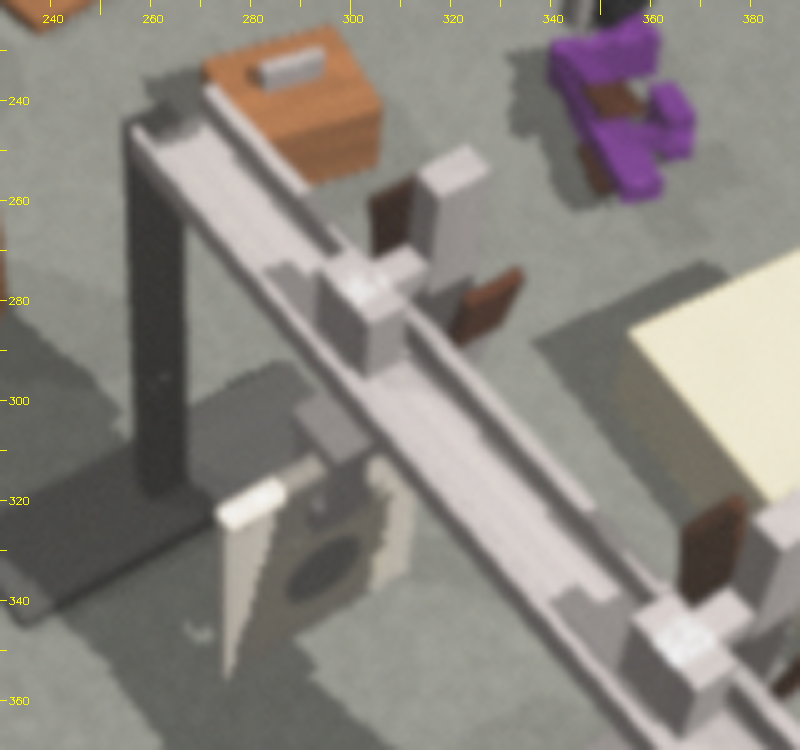

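```bash
python3 -c "
from cell import manip
print(manip.close_job())"
```

```text
the job is handed in; nothing more can be done
None
```

The job is done and handed in at about 19.4 s of the 56 s. The steel clip holds the plate just under its rim, and its hook hangs behind the front lip on the free part of the rail.

**What I did:**
- I squeezed the clip open by its finger plates, took it off the stand and set its jaws over the middle of the plate's top edge at 32°. Then I let go so the spring gripped.
- I took the clip by the stem and drew the plate out along the slot. I carried it upright over the lip and lowered it until the tip touched the channel floor at rail y of about -45 mm, then released and backed off 11 cm.

**What the checks showed:**
- **Grip on the plate:** after letting go, two estimates put the plate's top 24.6 and 26 mm above the clip's origin. The allowed range is 21 to 33 mm. A third, single-view estimate from the wrist camera gave 3.5 mm. I discounted it because that view alone cannot fix the depth.
- **Drift on letting go:** the clip rose about 3 mm and moved about 2.5 mm along the plate's edge as the fingers opened. The scene camera later showed it centred.
- **Contact on the rail:** the tip met the floor at the expected height, and the measured wrist force in z was about 6 N just after contact. The highest wrist force I saw in any reading was about 11 N.
- **Final state:** scene pictures taken right after release and after backing off look the same, with the clip upright and still. The brick, tin and jar were not touched, and the gripper never touched the plate.

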